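Load bearing housings on a studded pallet and dock it in the leak tester

ROBOT

A 6-joint arm with a two-finger parallel gripper is mounted at the origin on a cart in front of the work surface, level with it; the furniture and walls round the work are solid. World frame = base frame: x ahead of the robot, y to its left, z up, the work surface at z = 0. Lengths are in m, angles in rad, forces in N, time in s.
With the tool pointing down it reaches from about 0.35 to 0.85 m from the base axis. Payload 8.1 kg.
Tool frame: the origin (TCP) lies between the finger pads; the fingertips stand 14 mm ahead of it and the grasp point (between the pads) lies 5 mm behind it; z points along the fingers, y is the line along which they close (so a half turn about z gives the same grasp; the last joint's range is limited). The gripper opens to 93 mm and grips with 3 to 60 N. Pads are 15 mm wide; open, the fingers measure 128 mm over their backs; the gripper's body (75 mm by 188 mm) begins 65 mm behind the grasp point.
Start: joints at [-0.085, 0.13, 1.488, -0, 1.523, -0.085], TCP at [0.6, 0, 0.202] pointing down, gripper open.
Joint ranges: [-2.96, 2.96], [-0.89, 2.26], [0.02, 2.5], [-1.34, 4.48], [0, 2.73], [-2.66, 2.66]. Speed limits (rad/s): [2.39, 2.39, 2.79, 3.14, 3.14, 3.14].

INTERFACE

Orientations are given as a rotation vector (axis times angle).
In Python, from plant import robot gives the robot as it stands.
- The arm moves only by the tool arm_command, never from a script. Its argument "targets" is a list of rows, each an object of numbers: "x", "y", "z": the shift along the world's x, y, z in units of 500 mm (1.0 is 500 mm); "rx", "ry", "rz": the turn, a rotation vector about the world's x, y, z in units of 2 rad (1.0 is 2 rad); "claw": the closure in counts, from 0 (fully open) to 255 (shut). In form: [{"x": .., "y": .., "z": .., "rx": .., "ry": .., "rz": .., "claw": ..}, ...]. A call has 1 to 10 rows; each row is the pose to reach, as a shift and turn from the pose commanded when the call began; what a row does not reach only later rows make up. A row lasts 1/12 s, in which the tool goes at most 41.7 mm and 7.16 degrees, less where a joint would pass 70% of its speed; a pose out of reach is approached as far as the arm can. A call with a number of a shift or a turn outside -1 to 1 is refused whole. A call with a gripper value outside its range is refused whole. The fingers move at their own pace and stop on an object; "squeeze" is the grip in N (left out, the last holds). Time passes only in rows, so rows that repeat a pose let the fingers close. It gives the time, the measured TCP pose, the force, the opening and the grip force at its end, in the units of the state.
- robot.read_state(): the state, without advancing time (a new reading comes with each control period).
- robot.read_camera(name): name is "scene" or "side" or "wrist"; returns (picture, depth): 400x640x3 uint8, red, green, blue; 400x640 float32, m along the optical axis (not along the pixel's ray), 0 where there is no reading.
- robot.get_calibration(name): a dict with "intrinsics" (3x3 intrinsics, pixels), "dist" ([k1, k2, p1, p2, k3] as OpenCV has them; the pictures are not rectified), "origin" and "orientation" of the camera in the world. Camera axes: x right, y up, looking along -z (the intrinsics and any distortion apply to the point x, -y, -z); pixel columns grow to the right and rows downward; lengths in m; the calibration is good to about 2 mm. A picture is of the moment at which its call begins: read the wrist's pose just before it. get_calibration takes no time and is no camera call; for the wrist camera it gives the pose at the moment of the call.
- robot.close_job(): hands the job in; it is judged then, once.
The state is a dict: "t": time; "q": joint angles; "dq": joint speeds; "joint_torque": joint torques, N m; "tool_pos": TCP position; "orientation": TCP orientation; "force": force on the tool from outside, world axes, zero at the start; "wrist_torque": the same for the moment, N m; "opening": finger opening in m; "gripper_force": force on a finger pad.
Only numpy, scipy, OpenCV 4.12 (cv2) and the standard library are available. Lean on these libraries where they do the work, as an engineer would, in place of code of your own. Each camera call takes 0.05 s, during which the arm holds its last target. There are 200 camera calls.

TASK

Put every flanged bearing housing that lies on the bench down onto a stud station of the carrier pallet, turned so that all four studs come through its flange and it sits flat on the plate. Then turn the latch at the mouth of the leak-test station aside (whenever it suits you), slide the loaded pallet in, front end first, until it is fully home against the back stop, and turn the latch closed behind it. Leave the meter box, the screwdriver and the vee block where they are.

Things in the scene. Friction and masses are not known exactly. Their poses are not given: they have to be found in the camera images.
- housing_0: flanged bearing housing, bare aluminium, one of up to four alike (some may be absent), 0.1 kg: square flange 64 x 64 x 8 mm, rounded corners, four 11 mm through holes on a 42 mm square (x, y = +-21 mm); round hub 34 mm in diameter on top, up to z = 42 mm. Fits its studs at any quarter turn. Origin: centre of the underside, z up through the hub, x and y parallel to the flange's sides
- housing_1: flanged bearing housing, bare aluminium, one of up to four alike (some may be absent), 0.1 kg: square flange 64 x 64 x 8 mm, rounded corners, four 11 mm through holes on a 42 mm square (x, y = +-21 mm); round hub 34 mm in diameter on top, up to z = 42 mm. Fits its studs at any quarter turn. Origin: centre of the underside, z up through the hub, x and y parallel to the flange's sides
- housing_2: flanged bearing housing, bare aluminium, one of up to four alike (some may be absent), 0.1 kg: square flange 64 x 64 x 8 mm, rounded corners, four 11 mm through holes on a 42 mm square (x, y = +-21 mm); round hub 34 mm in diameter on top, up to z = 42 mm. Fits its studs at any quarter turn. Origin: centre of the underside, z up through the hub, x and y parallel to the flange's sides
- housing_3: flanged bearing housing, bare aluminium, one of up to four alike (some may be absent), 0.1 kg: square flange 64 x 64 x 8 mm, rounded corners, four 11 mm through holes on a 42 mm square (x, y = +-21 mm); round hub 34 mm in diameter on top, up to z = 42 mm. Fits its studs at any quarter turn. Origin: centre of the underside, z up through the hub, x and y parallel to the flange's sides
- pallet: carrier pallet, loose aluminium plate 14 mm thick that slides on the bench, 0.5 kg; x from -115 to +75 mm, y +-80 mm. Four stud stations centred at x, y = +-37 mm; black bridge handle on the rear (-x) end. Origin: on the underside, in the middle of the four stations; +x is the front end, which enters the test station first
- station_0 (a point): middle of the rear right stud station of the pallet (seen from the handle end), on the plate's upper face, axes as the pallet's: four upright studs 8 mm in diameter, round-tipped, 17 mm tall, on a 42 mm square with sides parallel to the pallet's (+-21 mm from this point). A seated housing has its origin here
- station_1 (a point): middle of the rear left stud station of the pallet (seen from the handle end), on the plate's upper face, axes as the pallet's: four upright studs 8 mm in diameter, round-tipped, 17 mm tall, on a 42 mm square with sides parallel to the pallet's (+-21 mm from this point). A seated housing has its origin here
- station_2 (a point): middle of the front right stud station of the pallet (seen from the handle end), on the plate's upper face, axes as the pallet's: four upright studs 8 mm in diameter, round-tipped, 17 mm tall, on a 42 mm square with sides parallel to the pallet's (+-21 mm from this point). A seated housing has its origin here
- station_3 (a point): middle of the front left stud station of the pallet (seen from the handle end), on the plate's upper face, axes as the pallet's: four upright studs 8 mm in diameter, round-tipped, 17 mm tall, on a 42 mm square with sides parallel to the pallet's (+-21 mm from this point). A seated housing has its origin here
- pallet_handle (a point): middle of the grip bar of the pallet's handle: the bar is 80 mm long along the pallet's y, 12 x 12 mm in section, its middle 60 mm above the bench, carried by a post near each end; 40 mm clear from the bar to the hubs on the rear stations
- tester: leak-test station, fixed, mouth to the left: two lipped guide rails 165 mm apart inside, lips 4 mm above the pallet's plate, flared lead-ins from 0 to 35 mm in; back stop; a roof 82 to 92 mm up (sealing pads hang to 70 mm; cylinders and tubes on it reach 120 mm) from 61 mm in, so the pallet must be loaded outside. Origin: on the bench in the middle of the mouth, +x points in, +y away from the robot
- tester_home (a point): where the pallet's origin lies when the pallet is fully home against the back stop (117 mm in from the mouth, on the bench); axes as the tester's, x pointing in
- latch (a joint): turn latch angle, rad: 0 = closed, its arm across the far side of the mouth; grows to 1.75 as the arm swings out of the way, clockwise from above, to point away from the tester (1.5 or more is clear). Arm 58 mm long, 12 mm wide, 4 to 17 mm above the bench; 0.08 N m of friction, stays where it is left. Closed, it lies 9 mm behind a pallet that is home; it bars the way of one that is not
- latch_knob (a point): middle of the latch's upright black grip, 17 mm in diameter, 20 to 65 mm above the bench (this point 45 mm above it), 40 mm from the pivot; axes turn with the latch: -y points from the pivot out along the arm
- latch_pivot (a point): on the latch's vertical pivot axis, 45 mm above the bench, at x -13, y +100 mm of the tester; axes turn with the latch
- meter_box: white and black meter box 130 x 105 x 70 mm, a bystander; origin under its middle
- driver_grey: grey screwdriver 186 mm long, lying along y, a bystander; origin under its middle
- vblock: steel vee block 56 x 56 x 30 mm, a bystander; origin under its middle
Not all that is in view belongs to the job. What is shaped like the housing_3 but pink is not meant.

How it is judged:
On the way, in this order (a step that is already met when the one before it is completed fails the run):
1. every housing present is seated over the four studs of a station ((horizontal distance between housing_0 and station_0 below 0.004 m or horizontal distance between housing_0 and station_1 below 0.004 m or horizontal distance between housing_0 and station_2 below 0.004 m or horizontal distance between housing_0 and station_3 below 0.004 m) and z of each of housing_0, housing_1, housing_2, housing_3 in the frame of pallet below 0.0175 m and angle between each of housing_0, housing_1, housing_2, housing_3's own z axis and vertical below 0.06 rad and (horizontal distance between housing_1 and station_0 below 0.004 m or horizontal distance between housing_1 and station_1 below 0.004 m or horizontal distance between housing_1 and station_2 below 0.004 m or horizontal distance between housing_1 and station_3 below 0.004 m) and (horizontal distance between housing_2 and station_0 below 0.004 m or horizontal distance between housing_2 and station_1 below 0.004 m or horizontal distance between housing_2 and station_2 below 0.004 m or horizontal distance between housing_2 and station_3 below 0.004 m) and (horizontal distance between housing_3 and station_0 below 0.004 m or horizontal distance between housing_3 and station_1 below 0.004 m or horizontal distance between housing_3 and station_2 below 0.004 m or horizontal distance between housing_3 and station_3 below 0.004 m)), for 0.2 s.
2. the pallet is home in the test station (horizontal distance between pallet and tester_home below 0.007 m and angle between the x axis of pallet and the x axis of tester, either way round below 0.05 rad and height (world z) of pallet below 0.006 m and x of pallet_handle in the frame of tester_home below -0.08 m), for 0.2 s.
3. the latch is closed behind it (value of joint latch below 0.1 rad), for 0.2 s.
At the end, for the whole second after the job is handed in: every housing present sits on a station of the pallet (centre within 4 mm, underside within 3.5 mm of the plate, not tilted), the pallet is home in the test station (within 7 mm, square to 0.05 rad), the latch is closed (under 0.10 rad) and all is at rest (all of step 1 and all of step 2 and value of joint latch below 0.1 rad and linear speed of each of pallet, housing_0, housing_1, housing_2, housing_3 below 0.02 m/s); the robot touches nothing.
It fails at once if the meter box is pushed more than 3 cm aside (distance of meter_box from where it was at the start of the episode above 0.03 m).
It fails at once if the screwdriver is pushed more than 3 cm aside (distance of driver_grey from where it was at the start of the episode above 0.03 m).
It fails at once if the vee block is pushed more than 3 cm aside (distance of vblock from where it was at the start of the episode above 0.03 m).
Of housing_0, housing_1, housing_2, housing_3 only 2 to 4 are there at a start; the rules pass over those that are not, and their reading is None.
At some moment in a run one of housing_0, housing_1, housing_2, housing_3 may be knocked a few centimetres aside while the robot is not near it.
Once in a run the grip may slacken for a moment while it holds something.
It also fails if it takes over 208 s, if anything falls off the work surface, if the arm or the gripper's body presses on something with over 40 N, if the wrist force passes 120 N, or if a joint passes its speed limit or range.

## Working session

There is one attempt and no reset: what is moved stays moved. The work goes in short steps, Python scripts to look and compute and a tool call to move; the robot and the scene stay as the last step left them, time stands still between calls to the robot, and variables do not carry over. Pictures are saved under pics/ and viewed, at most 14 in all, crops included, and the job is handed in when it is done.

Besides the shell and the picture viewer there is one more tool, called after "Emit:" by a JSON object that holds its "name" and its "arguments", one argument or row to a line. arm_command: Moves the arm, as the interface text tells. Shifts and turns lie within -1 to 1; 1 stands for 500 mm of shift or 2 rad of turn. Its arguments: {"type":"object","properties":{"targets":{"type":"array","items":{"type":"object","properties":{"x":{"type":"number","minimum":-1,"maximum":1},"y":{"type":"number","minimum":-1,"maximum":1},"z":{"type":"number","minimum":-1,"maximum":1},"rx":{"type":"number","minimum":-1,"maximum":1},"ry":{"type":"number","minimum":-1,"maximum":1},"rz":{"type":"number","minimum":-1,"maximum":1},"claw":{"type":"number"}}}},"squeeze":{"type":"number"}},"required":["targets"]}

```bash
ls; mkdir -p pics
cat > h.py <<'E'
import numpy as np, cv2
from plant import robot
def snap(n):
    c=robot.get_calibration(n); im,d=robot.read_camera(n); return im,d,c
def save(im,f,crop=None,s=1):
    if crop: im=im[crop[1]:crop[3],crop[0]:crop[2]]
    im=cv2.resize(im,None,fx=s,fy=s,interpolation=cv2.INTER_CUBIC)
    cv2.imwrite('pics/'+f,im[...,::-1])
def R(c):
    o=np.array(c['orientation'],float)
    return o if o.shape==(3,3) else cv2.Rodrigues(o)[0]
def rays(c,uv):
    uv=np.array(uv,float).reshape(-1,1,2)
    p=cv2.undistortPoints(uv,np.array(c['intrinsics']),np.array(c['dist'])).reshape(-1,2)
    v=np.c_[p[:,0],-p[:,1],-np.ones(len(p))]
    return v@R(c).T
def atz(c,uv,z):
    v=rays(c,uv); o=np.array(c['origin']); return o+v*((z-o[2])/v[:,2])[:,None]
def cloud(c,d):
    h,w=d.shape; u,v=np.meshgrid(np.arange(w),np.arange(h))
    P=np.array(c['origin'])+rays(c,np.c_[u.ravel(),v.ravel()])*d.ravel()[:,None]
    P[d.ravel()==0]=np.nan
    return P.reshape(h,w,3)
def proj(c,P):
    q=(np.array(P,float).reshape(-1,3)-np.array(c['origin']))@R(c); q=q*[1,-1,-1]
    return cv2.projectPoints(q.reshape(-1,1,3),np.zeros(3),np.zeros(3),np.array(c['intrinsics']),np.array(c['dist']))[0].reshape(-1,2)
E
python3 - <<'E'
from h import *
for n in ['scene','side']:
    im,d,c=snap(n); save(im,n+'0.png',s=1.25); print(n,c['origin'],c['orientation'])
    np.savez(n+'0.npz',im=im,d=d)
print(robot.get_calibration('wrist')); print(robot.read_state())
E
```

```text
pics
scene [-0.6808995   1.04896693  0.93244839] [ 0.54364475 -1.18687615 -2.04983269]
side [-0.1995797   1.01318826  0.80006474] [ 0.38967677 -1.28108528 -2.22879362]
{'intrinsics': array([[307.92803612,   0.        , 323.32386425],
       [  0.        , 307.92803612, 195.37835753],
       [  0.        ,   0.        ,   1.        ]]), 'dist': array([-0.00161607,  0.        ,  0.        ,  0.        ,  0.        ]), 'origin': array([0.59837518, 0.07437213, 0.38266252]), 'orientation': array([-0.26561112,  0.00262722,  0.00035682])}
{'t': 0.1, 'q': array([-8.54017096e-02,  1.31099017e-01,  1.48914009e+00,  1.05750152e-05,
        1.52301451e+00, -8.54293187e-02]), 'dq': array([-0.00058728,  0.00015152, -0.00269293, -0.00067528, -0.00091129,
       -0.00043661]), 'joint_torque': array([ 2.89806376e-03, -5.61339462e+01, -4.93095982e+01,  7.72326719e-02,
        2.89617141e-02, -2.83941080e-05]), 'tool_pos': array([5.99465599e-01, 7.12452623e-05, 2.01001023e-01]), 'orientation': array([-2.22050796e+00, -2.22056812e+00,  1.66738253e-03]), 'force': array([-0.55219862, -0.36741764, -0.0546313 ]), 'wrist_torque': array([-0.02548137, -0.04483181, -0.02618711]), 'gripper_force': 0.0, 'opening': 0.09300228175096961}
```

View pics/scene0.png

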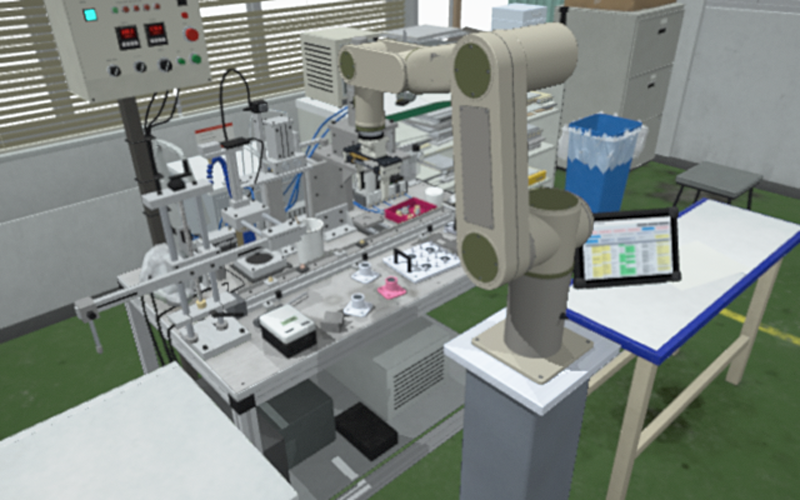

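View pics/side0.png

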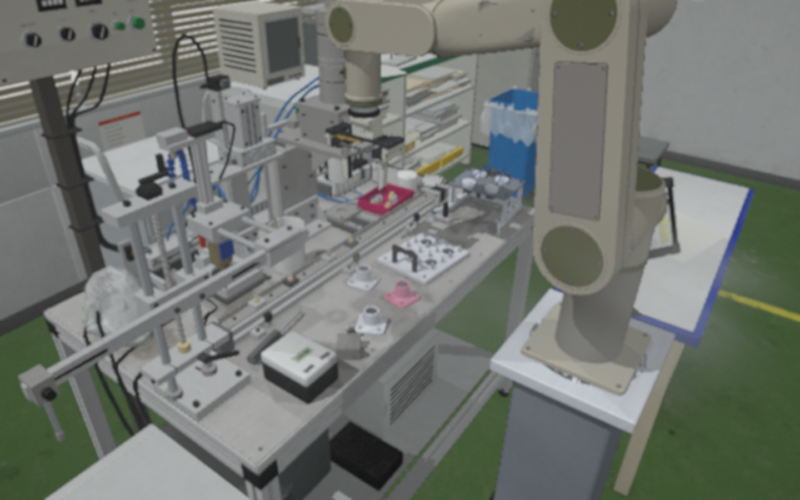

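Side view (800-px scale): bare housings at (370,320) and (362,277), a pink look-alike at (403,292), pallet at (425,257) with the handle at (405,257), and the tester probably at (485,185).

Run:
```python
from h import *
z=np.load('side0.npz'); c=robot.get_calibration('side'); P=cloud(c,z['d'])
for n,u,v in [('hA',370,308),('hB',363,268),('pink',403,285),('handle',405,250),('palletcorner',468,243),('pfar',425,235),('pnear',430,278),('vb',350,340),('box',300,355),('test',485,185),('tester2',500,215),('bench',460,290),('driver',285,335)]:
    print(n,P[int(v/1.25),int(u/1.25)].round(3))
im,d,c=snap('wrist'); save(im,'w0.png',s=1.25)
```

```text
hA [0.425 0.207 0.039]
hB [0.541 0.086 0.037]
pink [0.418 0.09  0.038]
handle [ 0.479 -0.007  0.065]
palletcorner [ 0.422 -0.235 -0.   ]
pfar [ 0.521 -0.169  0.02 ]
pnear [ 0.402 -0.007  0.013]
vb [0.403 0.305 0.023]
box [0.418 0.435 0.066]
test [ 0.476 -0.425  0.091]
tester2 [ 0.423 -0.439  0.001]
bench [ 0.339 -0.051 -0.023]
driver [0.481 0.411 0.068]
```

View pics/w0.png

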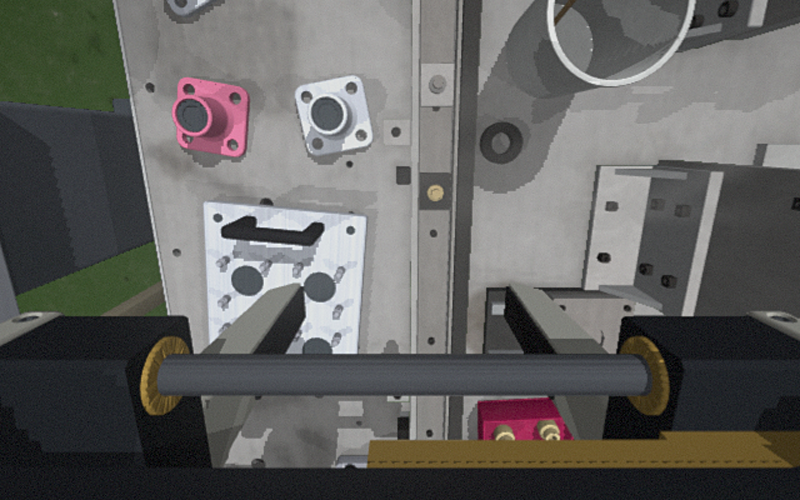

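The wrist view shows housing B at (333,115), the pink one at (210,117), the pallet with its handle at (270,232), and part of another housing at (190,5). I'm moving to see the tester and the rest of the bench.

Emit:
{"name": "arm_command", "arguments": {
  "targets": [
    {"x": -0.24,"y": -0.3,"z": 0.3},
    {"x": -0.24,"y": -0.3,"z": 0.3},
    {"x": -0.24,"y": -0.3,"z": 0.3},
    {"x": -0.24,"y": -0.3,"z": 0.3},
    {"x": -0.24,"y": -0.3,"z": 0.3},
    {"x": -0.24,"y": -0.3,"z": 0.3},
    {"x": -0.24,"y": -0.3,"z": 0.3},
    {"x": -0.24,"y": -0.3,"z": 0.3}
  ]
}}

```text
schema error: expected keys x, y, z, rx, ry, rz, claw
```

Run:
```python
from h import *
for i in range(2): im,d,c=snap('wrist')
save(im,'w1.png',s=1.25); print(robot.read_state()['tool_pos'],c['origin']); np.savez('w1.npz',im=im,d=d,**c)
P=cloud(c,d)
for u,v in [(200,200),(240,200)]: print(P[v,u])
```

```text
[5.99710543e-01 5.53246112e-05 2.01425319e-01] [0.59845411 0.07436569 0.38294431]
[ 0.44367757 -0.0321208   0.0138845 ]
[ 0.49368967 -0.03206668  0.01396114]
```

View pics/w1.png

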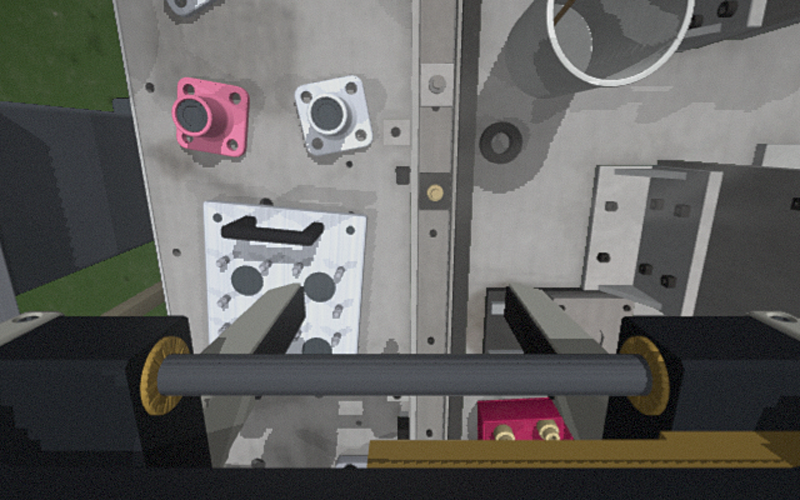

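The call was refused because every row needs all seven keys, so the view hasn't changed. Resending.

Emit:
{"name": "arm_command", "arguments": {
  "targets": [
    {"x": -0.24,"y": -0.3,"z": 0.3,"rx": 0,"ry": 0,"rz": 0,"claw": 0},
    {"x": -0.24,"y": -0.3,"z": 0.3,"rx": 0,"ry": 0,"rz": 0,"claw": 0},
    {"x": -0.24,"y": -0.3,"z": 0.3,"rx": 0,"ry": 0,"rz": 0,"claw": 0},
    {"x": -0.24,"y": -0.3,"z": 0.3,"rx": 0,"ry": 0,"rz": 0,"claw": 0},
    {"x": -0.24,"y": -0.3,"z": 0.3,"rx": 0,"ry": 0,"rz": 0,"claw": 0},
    {"x": -0.24,"y": -0.3,"z": 0.3,"rx": 0,"ry": 0,"rz": 0,"claw": 0},
    {"x": -0.24,"y": -0.3,"z": 0.3,"rx": 0,"ry": 0,"rz": 0,"claw": 0},
    {"x": -0.24,"y": -0.3,"z": 0.3,"rx": 0,"ry": 0,"rz": 0,"claw": 0}
  ]
}}

```text
t: 0.92
tool_pos: [0.4801, -0.1513, 0.3539]
orientation: [2.222, 2.216, 0.002]
force: [-0.1, 0.3, -0.6]
opening: 0.0931
gripper_force: 0.0
```

Run:
```python
from h import *
for i in range(2): im,d,c=snap('wrist')
save(im,'w2.png',s=1.25); print(robot.read_state()['tool_pos'],c['origin']); np.savez('w2.npz',im=im,d=d,**c)
```

```text
[ 0.48002864 -0.14960792  0.35102231] [ 0.47860167 -0.07594746  0.53379422]
```

View pics/w2.png

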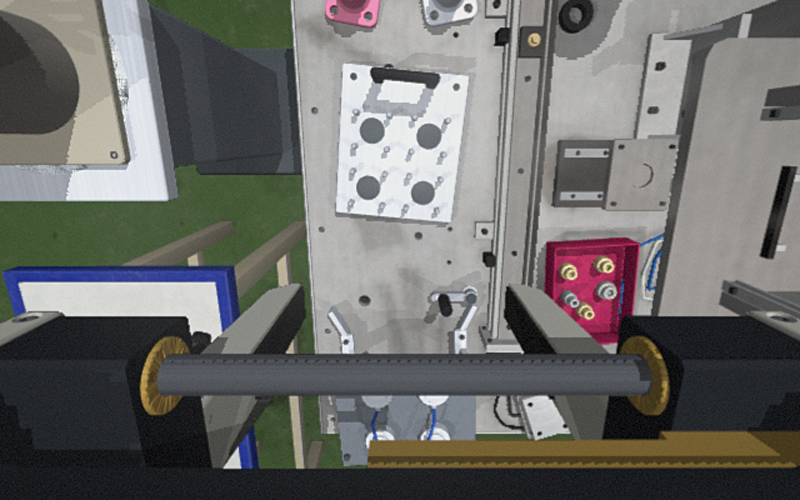

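The latch's pivot is at (470,295) and its knob at (445,303), closed across the mouth. The mouth's flared lead-ins are at (340,320) and (465,320). The pallet is at (400,140) with its front end facing the tester. Next, the housing area.

Emit:
{"name": "arm_command", "arguments": {
  "targets": [
    {"x": 0,"y": 0.6,"z": 0,"rx": 0,"ry": 0,"rz": 0,"claw": 0},
    {"x": 0,"y": 0.6,"z": 0,"rx": 0,"ry": 0,"rz": 0,"claw": 0},
    {"x": 0,"y": 0.6,"z": 0,"rx": 0,"ry": 0,"rz": 0,"claw": 0},
    {"x": 0,"y": 0.6,"z": 0,"rx": 0,"ry": 0,"rz": 0,"claw": 0},
    {"x": 0,"y": 0.6,"z": 0,"rx": 0,"ry": 0,"rz": 0,"claw": 0},
    {"x": 0,"y": 0.6,"z": 0,"rx": 0,"ry": 0,"rz": 0,"claw": 0},
    {"x": 0,"y": 0.6,"z": 0,"rx": 0,"ry": 0,"rz": 0,"claw": 0},
    {"x": 0,"y": 0.6,"z": 0,"rx": 0,"ry": 0,"rz": 0,"claw": 0},
    {"x": 0,"y": 0.6,"z": 0,"rx": 0,"ry": 0,"rz": 0,"claw": 0}
  ]
}}

```text
t: 1.77
tool_pos: [0.4789, 0.1537, 0.3498]
orientation: [-2.213, -2.227, 0.004]
force: [0.7, -0.0, -0.5]
opening: 0.0929
gripper_force: 0.0
```

Run:
```python
from h import *
for i in range(2): im,d,c=snap('wrist')
save(im,'w3.png',s=1.25); print(robot.read_state()['tool_pos'],c['origin']); np.savez('w3.npz',im=im,d=d,**c)
z=np.load('w2.npz'); P=cloud(z,z['d'])
def rect(m):
    n,l,s,_=cv2.connectedComponentsWithStats(m.astype(np.uint8)); k=1+s[1:,4].argmax()
    q=P[l==k]; print(len(q),'medz',np.median(q[:,2]))
    return cv2.minAreaRect((q[:,:2]*1000).astype(np.float32))
roi=np.zeros(z['d'].shape,bool); roi[40:190,255:385]=1
print('pallet',rect(roi&(P[...,2]>.008)&(P[...,2]<.02)))
for n,u,v in [('pivot',470,295),('knob',445,303),('knobtop',443,296),('handle',405,73),('bench',380,260)]:
    print(n,P[int(v/1.25),int(u/1.25)].round(4))
r=np.zeros_like(roi); r[225:260,330:390]=1
q=P[r&(P[...,2]>.055)&(P[...,2]<.08)]; print('knob',len(q),np.median(q,0),q.min(0),q.max(0))
```

```text
[0.47951414 0.15041802 0.35048697] [0.47806829 0.22622112 0.53171603]
10621 medz 0.013026640193405714
pallet ((471.87908935546875, -85.24444580078125), (190.3268585205078, 160.04702758789062), 84.5590591430664)
pivot [ 0.5726 -0.2908  0.0216]
knob [ 0.5336 -0.289   0.0519]
knobtop [ 0.5327 -0.2888  0.0262]
handle [ 0.4797 -0.003   0.0634]
bench [ 4.433e-01 -2.449e-01  2.000e-04]
knob 85 [ 0.53427999 -0.29436463  0.06303989] [ 0.52635282 -0.30426122  0.05503225] [ 0.54181282 -0.2883448   0.06556224]
```

View pics/w3.png

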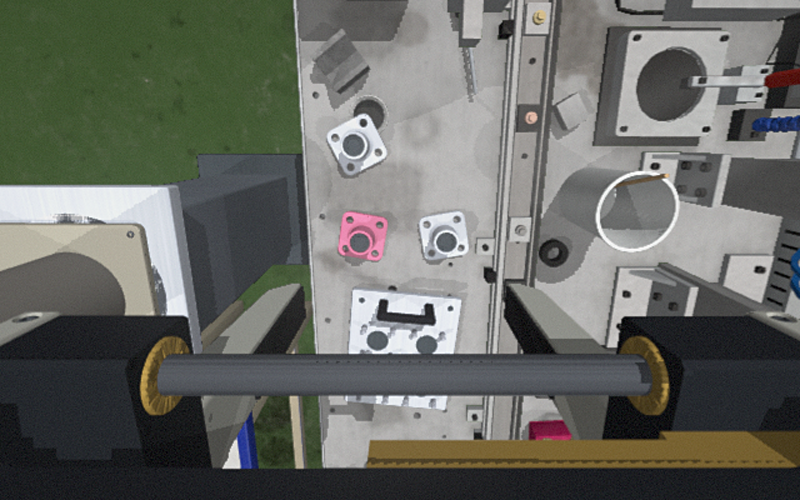

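Housing candidates (w3, 800-px): A bare at (356,145), B bare at (443,236), and the pink look-alike at (362,238), which I'm ruling out. The vee block is at (342,62) and the screwdriver at (470,50). Two housings are present. Next I'll measure them and check one close crop.

```bash
cat >> h.py <<'E'
def housing(c,d,ctr,r=.06):
    P=cloud(c,d); near=np.hypot(P[...,0]-ctr[0],P[...,1]-ctr[1])<r
    top=near&(P[...,2]>.036)&(P[...,2]<.048)
    (hx,hy),hr=cv2.minEnclosingCircle((P[top][:,:2]*1000).astype(np.float32))
    fl=near&(P[...,2]>.0045)&(P[...,2]<.05)&(np.hypot(P[...,0]*1000-hx,P[...,1]*1000-hy)<50)
    n,l,s,_=cv2.connectedComponentsWithStats(fl.astype(np.uint8)); k=1+s[1:,4].argmax()
    q=P[l==k]; z=np.median(q[(q[:,2]<.014)][:,2])
    (a,b),(w,h),ang=cv2.minAreaRect((q[:,:2]*1000).astype(np.float32))
    print('hub %.1f,%.1f r%.1f topz %.1f | flange %.1f,%.1f  %.1fx%.1f ang %.2f z %.1f'%(hx,hy,hr,np.median(P[top][:,2])*1000,a,b,w,h,ang,z*1000))
E
python3 - <<'E'
from h import *
z=np.load('w3.npz'); P=cloud(z,z['d'])
for u,v in [(353,145),(443,236),(362,238)]:
    q=np.nanmedian(P[int(v/1.25)-12:int(v/1.25)+12,int(u/1.25)-12:int(u/1.25)+12].reshape(-1,3),0); print(q.round(3)); housing(z,z['d'],q)
# side-camera height check
s=np.load('side0.npz'); c=robot.get_calibration('side'); housing(c,s['d'],[.425,.207]); housing(c,s['d'],[.54,.086])
z2=np.load('w2.npz'); P2=cloud(z2,z2['d'])
for u,v in [(440,240),(410,180),(400,120)]: print(P2[v,u].round(3))
save(z['im'],'c1.png',(230,60,410,230),4)
E
```

```text
[0.411 0.219 0.038]
hub 413.1,218.8 r17.0 topz 39.3 | flange 413.0,218.8  64.0x63.9 ang 26.94 z 7.1
[0.527 0.104 0.031]
hub 531.9,95.5 r17.0 topz 39.3 | flange 532.0,95.6  64.1x64.0 ang 10.78 z 7.1
[0.418 0.1   0.037]
hub 417.4,94.4 r17.2 topz 39.4 | flange 417.4,94.1  64.8x63.9 ang 80.36 z 7.2
hub 412.4,217.1 r18.1 topz 39.9 | flange 413.6,219.6  66.8x66.2 ang 22.51 z 9.7
hub 532.5,96.8 r19.7 topz 39.6 | flange 532.2,94.4  67.5x68.7 ang 11.87 z 7.6
[ 0.538 -0.139  0.388]
[ 0.619 -0.183  0.046]
[ 0.604 -0.089  0.015]
```

View pics/c1.png

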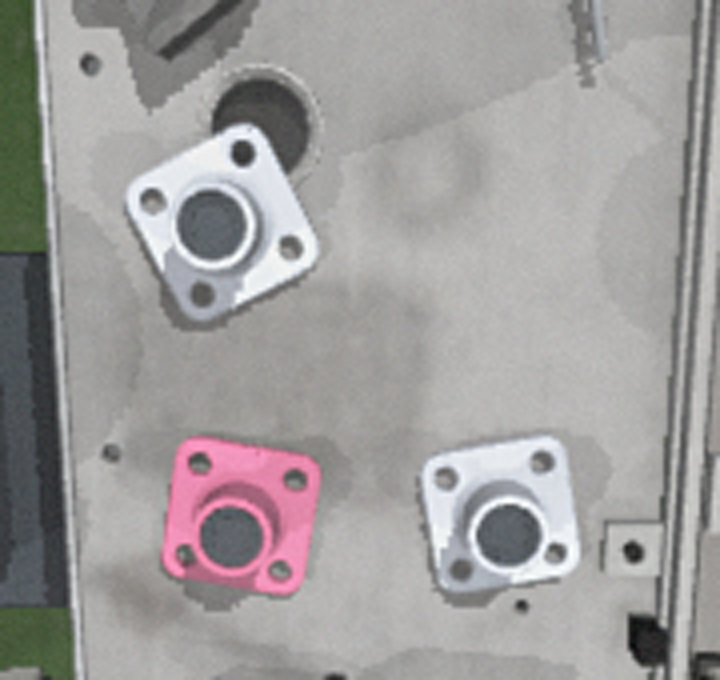

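The crop confirms A (upper left) and B (lower right) are bare aluminium and lie flat; the pink one is excluded. Hub and flange centres agree within 0.2 mm, and the heights match the text to about 2 mm. Going above B.

Emit:
{"name": "arm_command", "arguments": {
  "targets": [
    {"x": 0.104,"y": -0.109,"z": -0.5,"rx": 0,"ry": 0,"rz": 0.094,"claw": 118},
    {"x": 0.104,"y": -0.109,"z": -0.5,"rx": 0,"ry": 0,"rz": 0.094,"claw": 118},
    {"x": 0.104,"y": -0.109,"z": -0.5,"rx": 0,"ry": 0,"rz": 0.094,"claw": 118},
    {"x": 0.104,"y": -0.109,"z": -0.5,"rx": 0,"ry": 0,"rz": 0.094,"claw": 118},
    {"x": 0.104,"y": -0.109,"z": -0.5,"rx": 0,"ry": 0,"rz": 0.094,"claw": 118},
    {"x": 0.104,"y": -0.109,"z": -0.5,"rx": 0,"ry": 0,"rz": 0.094,"claw": 118},
    {"x": 0.104,"y": -0.109,"z": -0.5,"rx": 0,"ry": 0,"rz": 0.094,"claw": 118},
    {"x": 0.104,"y": -0.109,"z": -0.5,"rx": 0,"ry": 0,"rz": 0.094,"claw": 118},
    {"x": 0.104,"y": -0.109,"z": -0.5,"rx": 0,"ry": 0,"rz": 0.094,"claw": 118}
  ]
}}

```text
t: 2.62
tool_pos: [0.5321, 0.0947, 0.1028]
orientation: [-2.005, -2.418, 0.001]
force: [1.4, 0.4, 0.6]
opening: 0.0502
gripper_force: 0.0
```

Run:
```python
from h import *
im,d,c=snap('wrist'); print(robot.read_state()['tool_pos'],robot.read_state()['opening'])
z=np.load('w3.npz'); P=cloud(z,z['d']); print(P[196,388],P[188,384],P[196,380], (0.532,.0955))
s,_=0,0
im,d,c=snap('side'); housing(c,d,[.532,.0955])
save(im,'s1.png',(220,150,420,290),4)
```

```text
[0.53329484 0.09529819 0.10447691] 0.050022140553205724
[0.58880512 0.08494026 0.01618783] [ 0.58449844  0.09495747 -0.00100057] [0.57776495 0.08073138 0.0011222 ] (0.532, 0.0955)
hub 532.7,94.3 r19.2 topz 39.4 | flange 533.5,95.2  66.0x67.4 ang 12.20 z 7.4
```

View pics/s1.png

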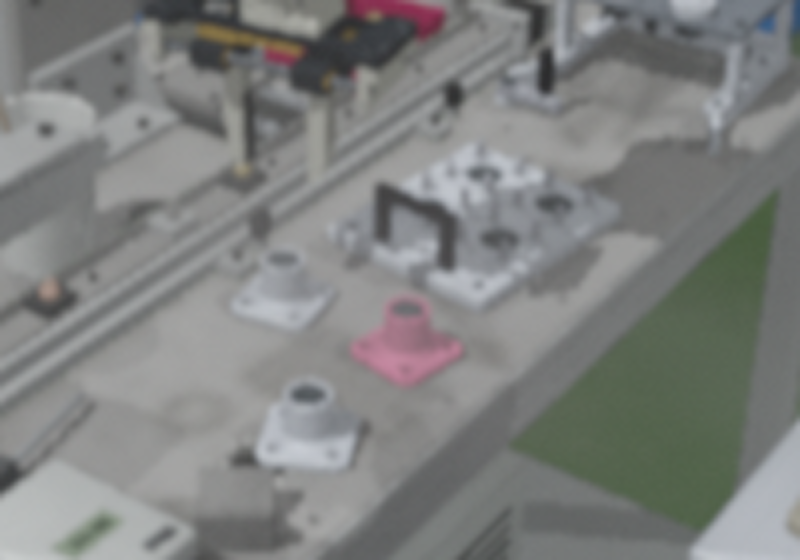

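The crop shows the open fingers at (240,120) and (320,130), standing over housing B. I'm descending and closing to centre it, then reopening to compare TCP and vision.

Emit:
{"name": "arm_command", "arguments": {
  "squeeze": 10,
  "targets": [
    {"x": 0,"y": 0,"z": -0.146,"rx": 0,"ry": 0,"rz": 0,"claw": 118},
    {"x": 0,"y": 0,"z": -0.146,"rx": 0,"ry": 0,"rz": 0,"claw": 118},
    {"x": 0,"y": 0,"z": -0.146,"rx": 0,"ry": 0,"rz": 0,"claw": 118},
    {"x": 0,"y": 0,"z": -0.146,"rx": 0,"ry": 0,"rz": 0,"claw": 255},
    {"x": 0,"y": 0,"z": -0.146,"rx": 0,"ry": 0,"rz": 0,"claw": 255},
    {"x": 0,"y": 0,"z": -0.146,"rx": 0,"ry": 0,"rz": 0,"claw": 255},
    {"x": 0,"y": 0,"z": -0.146,"rx": 0,"ry": 0,"rz": 0,"claw": 255},
    {"x": 0,"y": 0,"z": -0.146,"rx": 0,"ry": 0,"rz": 0,"claw": 255}
  ]
}}

```text
t: 3.38
tool_pos: [0.5335, 0.0957, 0.031]
orientation: [2.001, 2.419, 0.004]
force: [1.1, -0.6, -0.1]
opening: 0.0212
gripper_force: 0.0
```

Emit:
{"name": "arm_command", "arguments": {
  "targets": [
    {"x": 0,"y": 0,"z": 0,"rx": 0,"ry": 0,"rz": 0,"claw": 118},
    {"x": 0,"y": 0,"z": 0,"rx": 0,"ry": 0,"rz": 0,"claw": 118},
    {"x": 0,"y": 0,"z": 0.146,"rx": 0,"ry": 0,"rz": 0,"claw": 118},
    {"x": -0.104,"y": 0.109,"z": 0.646,"rx": 0,"ry": 0,"rz": -0.094,"claw": 118},
    {"x": -0.104,"y": 0.109,"z": 0.646,"rx": 0,"ry": 0,"rz": -0.094,"claw": 118},
    {"x": -0.104,"y": 0.109,"z": 0.646,"rx": 0,"ry": 0,"rz": -0.094,"claw": 118},
    {"x": -0.104,"y": 0.109,"z": 0.646,"rx": 0,"ry": 0,"rz": -0.094,"claw": 118},
    {"x": -0.104,"y": 0.109,"z": 0.646,"rx": 0,"ry": 0,"rz": -0.094,"claw": 118},
    {"x": -0.104,"y": 0.109,"z": 0.646,"rx": 0,"ry": 0,"rz": -0.094,"claw": 118},
    {"x": -0.104,"y": 0.109,"z": 0.646,"rx": 0,"ry": 0,"rz": -0.094,"claw": 118}
  ]
}}

```text
t: 4.22
tool_pos: [0.4792, 0.1503, 0.3542]
orientation: [2.221, 2.221, 0.001]
force: [1.9, 0.0, -0.4]
opening: 0.0502
gripper_force: 0.0
```

Run:
```python
from h import *
im,d,c=snap('wrist');im,d,c=snap('wrist'); print(robot.read_state()['tool_pos'],c['origin']); housing(c,d,[.532,.0955]); housing(c,d,[.413,.219])
```

```text
[0.48162236 0.15152443 0.36076956] [0.4767745  0.22566476 0.54561763]
hub 532.0,95.6 r17.0 topz 39.2 | flange 532.0,95.5  64.0x64.0 ang 10.52 z 7.1
hub 412.9,218.8 r17.0 topz 39.2 | flange 413.1,218.8  64.0x63.9 ang 27.02 z 7.2
```

Run:
```python
from h import *
for i in range(4):
    s=robot.read_state(); print(s['t'],s['tool_pos'].round(4),s['dq'].round(3),s['opening'],s['q'].round(4)); robot.read_camera('side')
```

```text
4.3167 [0.4816 0.1515 0.3608] [-0.018  0.044  0.108 -0.01  -0.086 -0.02 ] 0.04994632716450599 [ 2.0280e-01 -1.4950e-01  1.4801e+00  5.0000e-04  1.7981e+00  2.0160e-01]
4.3667 [0.4813 0.1509 0.3568] [-0.013  0.043  0.093 -0.006 -0.035 -0.008] 0.04990988982748871 [ 2.0210e-01 -1.4730e-01  1.4854e+00  1.0000e-04  1.7952e+00  2.0100e-01]
4.4167 [0.4806 0.1504 0.3536] [-0.01   0.032  0.066 -0.002 -0.013 -0.001] 0.04995080134982268 [ 2.0150e-01 -1.4550e-01  1.4894e+00 -1.0000e-04  1.7942e+00  2.0080e-01]
4.4667 [0.48   0.15   0.3515] [-0.007  0.023  0.039 -0.003 -0.002  0.001] 0.050183294211707544 [ 2.0100e-01 -1.4410e-01  1.4919e+00 -1.0000e-04  1.7939e+00  2.0080e-01]
```

The arm settles with a lag of roughly 0.3 s, so the fingers closed before it was down. Repeating with settling time.

Emit:
{"name": "arm_command", "arguments": {
  "targets": [
    {"x": 0.104,"y": -0.109,"z": -0.5,"rx": 0,"ry": 0,"rz": 0.094,"claw": 118},
    {"x": 0.104,"y": -0.109,"z": -0.5,"rx": 0,"ry": 0,"rz": 0.094,"claw": 118},
    {"x": 0.104,"y": -0.109,"z": -0.5,"rx": 0,"ry": 0,"rz": 0.094,"claw": 118},
    {"x": 0.104,"y": -0.109,"z": -0.5,"rx": 0,"ry": 0,"rz": 0.094,"claw": 118},
    {"x": 0.104,"y": -0.109,"z": -0.5,"rx": 0,"ry": 0,"rz": 0.094,"claw": 118},
    {"x": 0.104,"y": -0.109,"z": -0.5,"rx": 0,"ry": 0,"rz": 0.094,"claw": 118},
    {"x": 0.104,"y": -0.109,"z": -0.5,"rx": 0,"ry": 0,"rz": 0.094,"claw": 118},
    {"x": 0.104,"y": -0.109,"z": -0.5,"rx": 0,"ry": 0,"rz": 0.094,"claw": 118},
    {"x": 0.104,"y": -0.109,"z": -0.5,"rx": 0,"ry": 0,"rz": 0.094,"claw": 118},
    {"x": 0.104,"y": -0.109,"z": -0.5,"rx": 0,"ry": 0,"rz": 0.094,"claw": 118}
  ]
}}

```text
t: 5.35
tool_pos: [0.5333, 0.096, 0.1045]
orientation: [2.002, 2.419, 0.003]
force: [-0.0, 0.1, 1.1]
opening: 0.0501
gripper_force: 0.0
```

Emit:
{"name": "arm_command", "arguments": {
  "targets": [
    {"x": 0,"y": 0,"z": -0.06,"rx": 0,"ry": 0,"rz": 0,"claw": 118},
    {"x": 0,"y": 0,"z": -0.12,"rx": 0,"ry": 0,"rz": 0,"claw": 118},
    {"x": 0,"y": 0,"z": -0.146,"rx": 0,"ry": 0,"rz": 0,"claw": 118},
    {"x": 0,"y": 0,"z": -0.146,"rx": 0,"ry": 0,"rz": 0,"claw": 118},
    {"x": 0,"y": 0,"z": -0.146,"rx": 0,"ry": 0,"rz": 0,"claw": 118},
    {"x": 0,"y": 0,"z": -0.146,"rx": 0,"ry": 0,"rz": 0,"claw": 118},
    {"x": 0,"y": 0,"z": -0.146,"rx": 0,"ry": 0,"rz": 0,"claw": 118},
    {"x": 0,"y": 0,"z": -0.146,"rx": 0,"ry": 0,"rz": 0,"claw": 118}
  ]
}}

```text
t: 6.02
tool_pos: [0.5335, 0.0957, 0.031]
orientation: [2.002, 2.419, 0.003]
force: [-0.1, -0.5, -0.8]
opening: 0.0497
gripper_force: 0.0
```

Run:
```python
from h import *
im,d,c=snap('side'); s=robot.read_state(); print(s['tool_pos'],s['opening'])
a=im[150:290,220:420]; im2,d2,c2=snap('wrist'); 
save(np.vstack([cv2.resize(a,(400,280)),cv2.resize(im2,(400,250))]),'s2.png')
```

```text
[0.53318236 0.09565481 0.03050613] 0.049716553612299944
```

View pics/s2.png

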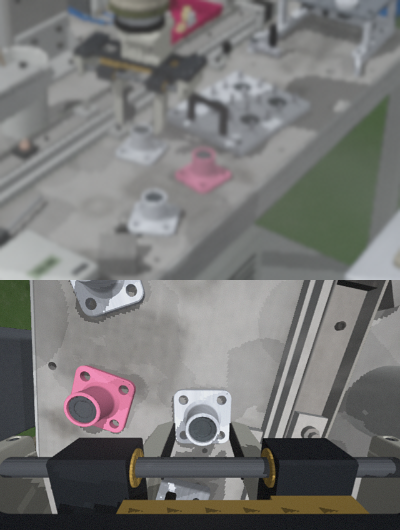

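Both views show housing B directly below or between the fingers: hub at (203,428) in the lower image. It isn't clear whether the fingertips reach down past the hub, so I'll check with depth.

Run:
```python
from h import *
for n in ['wrist','side']:
    im,d,c=snap(n); P=cloud(c,d); print(n,c['origin'])
    m=(abs(P[...,0]-.532)<.07)&(abs(P[...,1]-.0955)<.06)&(P[...,2]<.16)
    hi=m&(P[...,2]>.044); q=P[hi]
    for z0 in np.arange(.012,.15,.008):
        s=P[m&(P[...,2]>=z0)&(P[...,2]<z0+.008)]
        if len(s): print('%.3f n%d x %s y %.3f..%.3f'%(z0,len(s),np.percentile(s[:,0],[0,20,40,60,80,100]).round(3),s[:,1].min(),s[:,1].max()))
print(proj(robot.get_calibration('wrist'),[[.532,.0955,.028],[.532,.0955,.042],[.532,.0955,.014]]))
```

```text
wrist [0.51759592 0.16862296 0.21177152]
0.012 n214 x [0.514 0.519 0.526 0.532 0.54  0.597] y 0.085..0.113
0.020 n169 x [0.515 0.521 0.526 0.532 0.538 0.59 ] y 0.037..0.113
0.028 n196 x [0.515 0.521 0.526 0.532 0.538 0.59 ] y 0.036..0.113
0.036 n2414 x [0.515 0.524 0.529 0.535 0.54  0.549] y 0.079..0.113
0.044 n205 x [0.495 0.503 0.507 0.555 0.557 0.565] y 0.085..0.113
0.052 n408 x [0.491 0.5   0.506 0.556 0.559 0.568] y 0.085..0.114
0.060 n491 x [0.491 0.499 0.506 0.556 0.56  0.569] y 0.085..0.114
0.068 n577 x [0.49  0.499 0.506 0.556 0.56  0.569] y 0.085..0.114
0.076 n675 x [0.49  0.499 0.506 0.556 0.561 0.57 ] y 0.086..0.114
0.084 n768 x [0.489 0.497 0.505 0.556 0.562 0.57 ] y 0.089..0.114
0.092 n749 x [0.49  0.498 0.504 0.556 0.562 0.569] y 0.094..0.114
0.100 n559 x [0.493 0.498 0.504 0.557 0.561 0.566] y 0.083..0.114
0.108 n194 x [0.505 0.506 0.507 0.558 0.558 0.559] y 0.083..0.103
0.116 n416 x [0.504 0.505 0.506 0.557 0.558 0.559] y 0.083..0.109
0.124 n614 x [0.502 0.504 0.506 0.556 0.557 0.602] y 0.086..0.146
0.132 n3135 x [0.472 0.492 0.504 0.556 0.572 0.602] y 0.093..0.147
0
[... 737 characters left out ...]
562 0.572] y 0.080..0.114
0.084 n30 x [0.491 0.493 0.5   0.555 0.562 0.571] y 0.084..0.113
0.092 n34 x [0.488 0.493 0.501 0.557 0.561 0.571] y 0.083..0.115
0.100 n30 x [0.491 0.492 0.502 0.557 0.562 0.57 ] y 0.086..0.116
0.108 n38 x [0.489 0.492 0.498 0.557 0.562 0.574] y 0.077..0.111
0.116 n15 x [0.488 0.544 0.557 0.56  0.564 0.57 ] y 0.095..0.114
0.124 n11 x [0.479 0.481 0.484 0.557 0.56  0.562] y 0.076..0.114
0.132 n39 x [0.473 0.483 0.507 0.558 0.564 0.58 ] y 0.079..0.143
0.140 n111 x [0.463 0.479 0.51  0.545 0.562 0.601] y 0.077..0.142
0.148 n149 x [0.465 0.484 0.496 0.553 0.568 0.597] y 0.071..0.142
[[324.66629093 232.78249654]
 [324.7585446  241.7378953 ]
 [324.58591293 224.98011889]]
```

Both cameras put the fingertips at z≈0.044, about 30 mm above what the reported TCP implies (0.0305−0.014). I'll trust vision for this offset, and check for a lateral one too.

Run:
```python
from h import *
s=robot.read_state(); Rt=cv2.Rodrigues(s['orientation'])[0]
for n in ['wrist','side']:
    im,d,c=snap(n); P=cloud(c,d)
    m=(abs(P[...,0]-.532)<.05)&(abs(P[...,1]-.0955)<.04)&(P[...,2]<.12)&(P[...,2]>.046)
    q=(P[m]-s['tool_pos'])@Rt
    for sg in (-1,1):
        a=q[(np.sign(q[:,1])==sg)]; a=a[a[:,2]>-.06]
        print(n,sg,len(a),'x',np.percentile(a[:,0],[0,5,50,95,100]).round(4),'y',np.percentile(a[:,1],[0,5,50,95,100]).round(4),'zmax',a[:,2].max().round(4))
print(Rt.round(3))
```

```text
wrist -1 1467 x [-0.0063 -0.002   0.0108  0.0114  0.0121] y [-0.0424 -0.0398 -0.0302 -0.026  -0.0258] zmax -0.0166
wrist 1 1465 x [-0.0061 -0.0018  0.0108  0.0114  0.0119] y [0.0236 0.0238 0.0279 0.0376 0.0396] zmax -0.0167
side -1 71 x [-0.0098 -0.0066  0.0078  0.0123  0.015 ] y [-0.0419 -0.0413 -0.0364 -0.0274 -0.025 ] zmax -0.018
side 1 84 x [-0.0108 -0.0064  0.0067  0.012   0.0147] y [0.0222 0.0235 0.0275 0.038  0.0402] zmax -0.0184
[[-0.187  0.982  0.001]
 [ 0.982  0.187  0.   ]
 [-0.     0.001 -1.   ]]
```

The fingers' centre lies about 3 mm to +y of the hub. I'm correcting that, going 30 mm lower and gripping. Then I'll turn B to the pallet's yaw on the bench (−16.2°), so that the carry is a pure translation.

Emit:
{"name": "arm_command", "arguments": {
  "squeeze": 15,
  "targets": [
    {"x": 0,"y": -0.006,"z": -0.03,"rx": 0,"ry": 0,"rz": 0,"claw": 118},
    {"x": 0,"y": -0.006,"z": -0.06,"rx": 0,"ry": 0,"rz": 0,"claw": 118},
    {"x": 0,"y": -0.006,"z": -0.06,"rx": 0,"ry": 0,"rz": 0,"claw": 118},
    {"x": 0,"y": -0.006,"z": -0.06,"rx": 0,"ry": 0,"rz": 0,"claw": 118},
    {"x": 0,"y": -0.006,"z": -0.06,"rx": 0,"ry": 0,"rz": 0,"claw": 255},
    {"x": 0,"y": -0.006,"z": -0.06,"rx": 0,"ry": 0,"rz": 0,"claw": 255},
    {"x": 0,"y": -0.006,"z": -0.06,"rx": 0,"ry": 0,"rz": 0,"claw": 255},
    {"x": 0,"y": -0.006,"z": -0.06,"rx": 0,"ry": 0,"rz": 0,"claw": 255},
    {"x": 0,"y": -0.006,"z": -0.06,"rx": 0,"ry": 0,"rz": 0,"claw": 255},
    {"x": 0,"y": -0.006,"z": -0.06,"rx": 0,"ry": 0,"rz": 0,"claw": 255}
  ]
}}

```text
t: 7.15
tool_pos: [0.5329, 0.0927, -0.0]
orientation: [2.002, 2.419, 0.002]
force: [-0.7, -0.1, 6.2]
opening: 0.0336
gripper_force: 15.0
```

Gripped: opening 33.6 mm, force 15 N. Turning to the pallet's yaw.

Emit:
{"name": "arm_command", "arguments": {
  "targets": [
    {"x": 0,"y": 0,"z": 0.006,"rx": 0,"ry": 0,"rz": -0.05,"claw": 255},
    {"x": 0,"y": 0,"z": 0.006,"rx": 0,"ry": 0,"rz": -0.1,"claw": 255},
    {"x": 0,"y": 0,"z": 0.006,"rx": 0,"ry": 0,"rz": -0.14,"claw": 255},
    {"x": 0,"y": 0,"z": 0.006,"rx": 0,"ry": 0,"rz": -0.14,"claw": 255},
    {"x": 0,"y": 0,"z": 0.006,"rx": 0,"ry": 0,"rz": -0.14,"claw": 255},
    {"x": 0,"y": 0,"z": 0,"rx": 0,"ry": 0,"rz": -0.14,"claw": 255},
    {"x": 0,"y": 0,"z": 0,"rx": 0,"ry": 0,"rz": -0.14,"claw": 255},
    {"x": 0,"y": 0,"z": 0,"rx": 0,"ry": 0,"rz": -0.14,"claw": 118},
    {"x": 0,"y": 0,"z": 0,"rx": 0,"ry": 0,"rz": -0.14,"claw": 118},
    {"x": 0,"y": 0,"z": 0,"rx": 0,"ry": 0,"rz": -0.14,"claw": 118}
  ]
}}

```text
t: 7.98
tool_pos: [0.5319, 0.0925, -0.0013]
orientation: [-2.32, -2.118, 0.0]
force: [-0.6, 0.3, 0.9]
opening: 0.0477
gripper_force: 0.0
```

Emit:
{"name": "arm_command", "arguments": {
  "targets": [
    {"x": 0,"y": 0,"z": 0.08,"rx": 0,"ry": 0,"rz": 0,"claw": 118},
    {"x": 0,"y": 0,"z": 0.5,"rx": 0,"ry": 0,"rz": 0,"claw": 118},
    {"x": 0,"y": 0,"z": 0.5,"rx": 0,"ry": 0,"rz": 0,"claw": 118},
    {"x": 0,"y": 0,"z": 0.5,"rx": 0,"ry": 0,"rz": 0,"claw": 118},
    {"x": 0,"y": 0,"z": 0.5,"rx": 0,"ry": 0,"rz": 0,"claw": 118},
    {"x": 0,"y": 0,"z": 0.5,"rx": 0,"ry": 0,"rz": 0,"claw": 118},
    {"x": 0,"y": 0,"z": 0.5,"rx": 0,"ry": 0,"rz": 0,"claw": 118},
    {"x": 0,"y": 0,"z": 0.5,"rx": 0,"ry": 0,"rz": 0,"claw": 118},
    {"x": 0,"y": 0,"z": 0.5,"rx": 0,"ry": 0,"rz": 0,"claw": 118},
    {"x": 0,"y": 0,"z": 0.5,"rx": 0,"ry": 0,"rz": 0,"claw": 118}
  ]
}}

```text
t: 8.82
tool_pos: [0.531, 0.0924, 0.2467]
orientation: [-2.319, -2.116, 0.004]
force: [-0.8, 0.4, -0.2]
opening: 0.0499
gripper_force: 0.0
```

```bash
cat >> h.py <<'E'
def still():
    for i in range(6):
        s=robot.read_state()
        if abs(s['dq']).max()<.006: break
        robot.read_camera('side')
    return s
E
python3 - <<'E'
from h import *
s=still(); print(s['tool_pos'],s['orientation']); im,d,c=snap('wrist'); housing(c,d,[.532,.0955])
np.savez('w4.npz',im=im,d=d,**c)
E
```

```text
[0.53079657 0.09242012 0.2463927 ] [-2.3191999  -2.11544753  0.00496499]
hub 530.5,95.2 r17.2 topz 39.2 | flange 530.7,95.2  63.2x63.9 ang 84.84 z 7.0
```

B now sits at yaw −5.2°, hub at (530.6, 95.2) mm. I'll check the pallet pose against its studs in w2, and use the pink one as a fixed reference for view bias.

```bash
cat >> h.py <<'E'
from scipy.optimize import least_squares
def pallet(c,d,p0):
    "p0 = x,y (m), yaw of pallet x axis (rad); fit stud tops"
    P=cloud(c,d); q=P[(P[...,2]>.019)&(P[...,2]<.034)]
    st=np.array([[sx*37+a*21,sy*37+b*21] for sx in(-1,1) for sy in(-1,1) for a in(-1,1) for b in(-1,1)])/1000
    def W(p): 
        k,s=np.cos(p[2]),np.sin(p[2]); return st@np.array([[k,s],[-s,k]])+p[:2]
    p=np.array(p0,float)
    for r in (.010,.007,.006):
        w=W(p); D=np.linalg.norm(q[:,None,:2]-w,axis=2); k=D.argmin(1); ok=D.min(1)<r
        cen=np.array([q[ok&(k==i)][:,:2].mean(0) if (ok&(k==i)).sum()>3 else [np.nan]*2 for i in range(16)])
        g=~np.isnan(cen[:,0])
        p=least_squares(lambda p:(W(p)-cen)[g].ravel(),p).x
    print('pallet',(p[:2]*1000).round(2),np.degrees(p[2]).round(2),'studs',g.sum(),'rms mm',(1000*np.sqrt(np.mean((W(p)-cen)[g]**2))).round(2),'z',np.median(q[ok][:,2]).round(4))
    return p
E
python3 - <<'E'
from h import *
z=np.load('w2.npz'); pallet(z,z['d'],[.470,-.1051,np.radians(-95.44)])
z=np.load('w4.npz'); housing(z,z['d'],[.4174,.0943])
E
```

```text
pallet [ 470.11 -104.71] -95.45 studs 16 rms mm 0.41 z 0.0287
hub 417.6,94.2 r17.2 topz 39.2 | flange 418.0,94.0  64.4x63.5 ang 79.82 z 7.2
```

Emit:
{"name": "arm_command", "arguments": {
  "targets": [
    {"x": -0.06,"y": -0.36,"z": 0.1,"rx": 0,"ry": 0,"rz": 0,"claw": 118},
    {"x": -0.06,"y": -0.36,"z": 0.1,"rx": 0,"ry": 0,"rz": 0,"claw": 118},
    {"x": -0.06,"y": -0.36,"z": 0.1,"rx": 0,"ry": 0,"rz": 0,"claw": 118},
    {"x": -0.06,"y": -0.36,"z": 0.1,"rx": 0,"ry": 0,"rz": 0,"claw": 118},
    {"x": -0.06,"y": -0.36,"z": 0.1,"rx": 0,"ry": 0,"rz": 0,"claw": 118},
    {"x": -0.06,"y": -0.36,"z": 0.1,"rx": 0,"ry": 0,"rz": 0,"claw": 118},
    {"x": -0.06,"y": -0.36,"z": 0.1,"rx": 0,"ry": 0,"rz": 0,"claw": 118},
    {"x": -0.06,"y": -0.36,"z": 0.1,"rx": 0,"ry": 0,"rz": 0,"claw": 118}
  ]
}}

```text
t: 9.58
tool_pos: [0.5016, -0.0869, 0.2975]
orientation: [-2.32, -2.115, 0.001]
force: [-0.2, 0.4, -0.7]
opening: 0.0501
gripper_force: 0.0
```

Run:
```python
from h import *
s=still(); print(s['tool_pos']); im,d,c=snap('wrist'); pallet(c,d,[.470,-.1051,np.radians(-95.44)])
np.savez('w5.npz',im=im,d=d,**c)
```

```text
[ 0.50186767 -0.08619982  0.29796693]
pallet [ 470.48 -104.02] -95.4 studs 16 rms mm 0.43 z 0.0286
```

Emit:
{"name": "arm_command", "arguments": {
  "targets": [
    {"x": 0.06,"y": 0.36,"z": -0.4,"rx": 0,"ry": 0,"rz": 0,"claw": 118},
    {"x": 0.06,"y": 0.36,"z": -0.4,"rx": 0,"ry": 0,"rz": 0,"claw": 118},
    {"x": 0.06,"y": 0.36,"z": -0.4,"rx": 0,"ry": 0,"rz": 0,"claw": 118},
    {"x": 0.06,"y": 0.36,"z": -0.4,"rx": 0,"ry": 0,"rz": 0,"claw": 118},
    {"x": 0.06,"y": 0.36,"z": -0.4,"rx": 0,"ry": 0,"rz": 0,"claw": 118},
    {"x": 0.06,"y": 0.36,"z": -0.4,"rx": 0,"ry": 0,"rz": 0,"claw": 118},
    {"x": 0.06,"y": 0.36,"z": -0.4,"rx": 0,"ry": 0,"rz": 0,"claw": 118},
    {"x": 0.06,"y": 0.36,"z": -0.4,"rx": 0,"ry": 0,"rz": 0,"claw": 118},
    {"x": 0.06,"y": 0.36,"z": -0.4,"rx": 0,"ry": 0,"rz": 0,"claw": 118},
    {"x": 0.06,"y": 0.36,"z": -0.4,"rx": 0,"ry": 0,"rz": 0,"claw": 118}
  ]
}}

```text
t: 10.62
tool_pos: [0.5326, 0.0925, 0.1]
orientation: [2.319, 2.117, 0.001]
force: [-0.3, -0.4, -0.4]
opening: 0.05
gripper_force: 0.0
```

Emit:
{"name": "arm_command", "arguments": {
  "squeeze": 20,
  "targets": [
    {"x": 0,"y": 0,"z": -0.08,"rx": 0,"ry": 0,"rz": 0,"claw": 118},
    {"x": 0,"y": 0,"z": -0.14,"rx": 0,"ry": 0,"rz": 0,"claw": 118},
    {"x": 0,"y": 0,"z": -0.2,"rx": 0,"ry": 0,"rz": 0,"claw": 118},
    {"x": 0,"y": 0,"z": -0.2,"rx": 0,"ry": 0,"rz": 0,"claw": 118},
    {"x": 0,"y": 0,"z": -0.2,"rx": 0,"ry": 0,"rz": 0,"claw": 118},
    {"x": 0,"y": 0,"z": -0.2,"rx": 0,"ry": 0,"rz": 0,"claw": 118},
    {"x": 0,"y": 0,"z": -0.2,"rx": 0,"ry": 0,"rz": 0,"claw": 255},
    {"x": 0,"y": 0,"z": -0.2,"rx": 0,"ry": 0,"rz": 0,"claw": 255},
    {"x": 0,"y": 0,"z": -0.2,"rx": 0,"ry": 0,"rz": 0,"claw": 255},
    {"x": 0,"y": 0,"z": -0.2,"rx": 0,"ry": 0,"rz": 0,"claw": 255}
  ]
}}

```text
t: 11.45
tool_pos: [0.5334, 0.0926, 0.0009]
orientation: [2.32, 2.116, 0.003]
force: [-1.0, -0.7, 7.2]
opening: 0.0336
gripper_force: 20.0
```

Emit:
{"name": "arm_command", "arguments": {
  "targets": [
    {"x": 0,"y": 0,"z": 0.08,"rx": 0,"ry": 0,"rz": 0,"claw": 255},
    {"x": 0,"y": 0,"z": 0.16,"rx": 0,"ry": 0,"rz": 0,"claw": 255},
    {"x": -0.01,"y": -0.08,"z": 0.18,"rx": 0,"ry": 0,"rz": 0,"claw": 255},
    {"x": -0.02,"y": -0.16,"z": 0.18,"rx": 0,"ry": 0,"rz": 0,"claw": 255},
    {"x": -0.03,"y": -0.24,"z": 0.18,"rx": 0,"ry": 0,"rz": 0,"claw": 255},
    {"x": -0.04,"y": -0.31,"z": 0.18,"rx": 0,"ry": 0,"rz": 0,"claw": 255},
    {"x": -0.04,"y": -0.332,"z": 0.18,"rx": 0,"ry": 0,"rz": 0,"claw": 255},
    {"x": -0.04,"y": -0.332,"z": 0.18,"rx": 0,"ry": 0,"rz": 0,"claw": 255},
    {"x": -0.04,"y": -0.332,"z": 0.16,"rx": 0,"ry": 0,"rz": 0,"claw": 255},
    {"x": -0.04,"y": -0.332,"z": 0.12,"rx": 0,"ry": 0,"rz": 0,"claw": 255}
  ]
}}

```text
t: 12.28
tool_pos: [0.5146, -0.073, 0.0609]
orientation: [2.318, 2.114, 0.006]
force: [0.1, 0.7, -0.7]
opening: 0.0336
gripper_force: 20.0
```

Emit:
{"name": "arm_command", "arguments": {
  "targets": [
    {"x": 0,"y": 0,"z": -0.03,"rx": 0,"ry": 0,"rz": 0,"claw": 255},
    {"x": 0,"y": 0,"z": -0.044,"rx": 0,"ry": 0,"rz": 0,"claw": 255},
    {"x": 0,"y": 0,"z": -0.044,"rx": 0,"ry": 0,"rz": 0,"claw": 255},
    {"x": 0,"y": 0,"z": -0.044,"rx": 0,"ry": 0,"rz": 0,"claw": 255},
    {"x": 0,"y": 0,"z": -0.044,"rx": 0,"ry": 0,"rz": 0,"claw": 255}
  ]
}}

```text
t: 12.7
tool_pos: [0.5128, -0.0729, 0.0377]
orientation: [2.32, 2.117, 0.001]
force: [1.1, -0.6, -0.5]
opening: 0.0337
gripper_force: 20.0
```

Run:
```python
from h import *
s=still(); print(s['tool_pos'],s['force'],cv2.Rodrigues(s['orientation'])[0].round(3)); im,d,c=snap('wrist'); P=cloud(c,d)
m=(abs(P[...,0]-.511)<.06)&(abs(P[...,1]+.07)<.06)
q=P[m]; print([(z,((q[:,2]>z)&(q[:,2]<z+.005)).sum()) for z in np.arange(.01,.08,.005).round(3)])
fl=(abs(P[...,0]-.511)<.06)&(abs(P[...,1]+.07)<.06)&(P[...,2]>.034)&(P[...,2]<.046); print(P[fl].min(0),P[fl].max(0))
housing_top=(m&(P[...,2]>.064)&(P[...,2]<.08)); print(cv2.minEnclosingCircle((P[housing_top][:,:2]*1000).astype(np.float32)))
```

```text
[ 0.51301123 -0.07318202  0.03803735] [ 0.83020743  1.03828822 -0.64054597] [[ 0.091  0.996  0.002]
 [ 0.996 -0.091 -0.   ]
 [-0.     0.002 -1.   ]]
[(np.float64(0.01), np.int64(9401)), (np.float64(0.015), np.int64(90)), (np.float64(0.02), np.int64(79)), (np.float64(0.025), np.int64(238)), (np.float64(0.03), np.int64(68)), (np.float64(0.035), np.int64(164)), (np.float64(0.04), np.int64(3084)), (np.float64(0.045), np.int64(770)), (np.float64(0.05), np.int64(170)), (np.float64(0.055), np.int64(275)), (np.float64(0.06), np.int64(741)), (np.float64(0.065), np.int64(427)), (np.float64(0.07), np.int64(1073)), (np.float64(0.075), np.int64(2820)), (np.float64(0.08), np.int64(338))]
[ 0.47983854 -0.10486091  0.03451108] [ 0.54542701 -0.03647465  0.04598986]
((507.8948669433594, -44.39026641845703), 42.15585708618164)
```

The wrist camera can see the held flange here, so I'll measure it against the pallet.

Run:
```python
from h import *
im,d,c=snap('wrist'); P=cloud(c,d)
m=(abs(P[...,0]-.511)<.05)&(abs(P[...,1]+.07)<.05)&(P[...,2]>.039)&(P[...,2]<.050)
n,l,s,_=cv2.connectedComponentsWithStats(m.astype(np.uint8)); k=1+s[1:,4].argmax(); q=P[l==k]
print(s[k],cv2.minAreaRect((q[:,:2]*1000).astype(np.float32)),np.median(q[:,2]))
try: pallet(c,d,[.4704,-.1042,np.radians(-95.42)])
except Exception as e: print(e)
save(im,'w6.png',s=1.0)
```

```text
[ 270  180  108   52 3783] ((513.1439208984375, -53.70820236206055), (30.590190887451172, 64.42375183105469), 84.74441528320312) 0.04419541644446834
pallet [ 470.92 -103.48] -95.89 studs 8 rms mm 0.83 z 0.0276
```

View pics/w6.png

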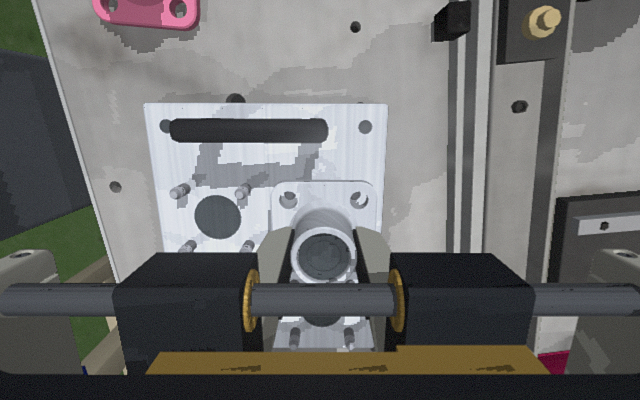

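The held flange is centred at about (511.6, −70.3), against the station at about (510.9, −70.6). Lowering with a −0.5 mm x correction.

Emit:
{"name": "arm_command", "arguments": {
  "targets": [
    {"x": -0.001,"y": 0,"z": -0.01,"rx": 0,"ry": 0,"rz": 0,"claw": 255},
    {"x": -0.001,"y": 0,"z": -0.02,"rx": 0,"ry": 0,"rz": 0,"claw": 255},
    {"x": -0.001,"y": 0,"z": -0.03,"rx": 0,"ry": 0,"rz": 0,"claw": 255},
    {"x": -0.001,"y": 0,"z": -0.04,"rx": 0,"ry": 0,"rz": 0,"claw": 255},
    {"x": -0.001,"y": 0,"z": -0.05,"rx": 0,"ry": 0,"rz": 0,"claw": 255},
    {"x": -0.001,"y": 0,"z": -0.05,"rx": 0,"ry": 0,"rz": 0,"claw": 255},
    {"x": -0.001,"y": 0,"z": -0.05,"rx": 0,"ry": 0,"rz": 0,"claw": 255},
    {"x": -0.001,"y": 0,"z": -0.05,"rx": 0,"ry": 0,"rz": 0,"claw": 255}
  ]
}}

```text
t: 13.52
tool_pos: [0.5111, -0.0737, 0.012]
orientation: [-2.321, -2.116, 0.001]
force: [-5.4, 0.7, 7.2]
opening: 0.0336
gripper_force: 20.0
```

Emit:
{"name": "arm_command", "arguments": {
  "targets": [
    {"x": -0.001,"y": 0,"z": 0,"rx": 0,"ry": 0,"rz": 0,"claw": 118},
    {"x": -0.001,"y": 0,"z": 0,"rx": 0,"ry": 0,"rz": 0,"claw": 118},
    {"x": -0.001,"y": 0,"z": 0,"rx": 0,"ry": 0,"rz": 0,"claw": 118},
    {"x": -0.001,"y": 0,"z": 0.08,"rx": 0,"ry": 0,"rz": 0,"claw": 118},
    {"x": -0.02,"y": 0.0,"z": 0.57,"rx": 0,"ry": 0,"rz": 0,"claw": 118},
    {"x": -0.02,"y": 0.0,"z": 0.57,"rx": 0,"ry": 0,"rz": 0,"claw": 118},
    {"x": -0.02,"y": 0.0,"z": 0.57,"rx": 0,"ry": 0,"rz": 0,"claw": 118},
    {"x": -0.02,"y": 0.0,"z": 0.57,"rx": 0,"ry": 0,"rz": 0,"claw": 118},
    {"x": -0.02,"y": 0.0,"z": 0.57,"rx": 0,"ry": 0,"rz": 0,"claw": 118},
    {"x": -0.02,"y": 0.0,"z": 0.57,"rx": 0,"ry": 0,"rz": 0,"claw": 118}
  ]
}}

```text
t: 14.35
tool_pos: [0.5015, -0.0735, 0.2998]
orientation: [2.32, 2.116, 0.002]
force: [0.5, -0.7, 0.4]
opening: 0.0499
gripper_force: 0.0
```

Run:
```python
from h import *
s=still(); print(s['tool_pos']); im,d,c=snap('wrist'); p=pallet(c,d,[.4704,-.1042,np.radians(-95.42)])
P=cloud(c,d); near=np.hypot(P[...,0]-.511,P[...,1]+.071)<.03
t=P[near&(P[...,2]>.046)&(P[...,2]<.07)]; print(cv2.minEnclosingCircle((t[:,:2]*1000).astype(np.float32)),np.median(t[:,2]))
f=P[(np.hypot(P[...,0]-.511,P[...,1]+.071)<.034)&(P[...,2]>.016)&(P[...,2]<.05)]; print(np.histogram(f[:,2],np.arange(.016,.05,.003)))
f=f[f[:,2]<.0255]; A=np.c_[f[:,:2],np.ones(len(f))]; print('tilt',np.linalg.lstsq(A,f[:,2],rcond=None)[0])
housing(c,d,[.413,.219]) if 0 else None
```

```text
[ 0.50148809 -0.07346972  0.29626543]
pallet [ 470.74 -103.83] -95.52 studs 16 rms mm 0.41 z 0.0282
((509.6969299316406, -70.95323944091797), 17.02958106994629) 0.05308458325099602
(array([ 26, 669, 182,  57,  71,  11,   8,   2,   5,   8,   6]), array([0.016, 0.019, 0.022, 0.025, 0.028, 0.031, 0.034, 0.037, 0.04 ,
       0.043, 0.046, 0.049]))
tilt [-0.00327654  0.00414909  0.02312544]
```

B is seated: hub top at 0.053, flat, 1.2 mm off centre. Now to A.

Emit:
{"name": "arm_command", "arguments": {
  "targets": [
    {"x": -0.173,"y": 0.58,"z": -0.196,"rx": 0,"ry": 0,"rz": 0.281,"claw": 118},
    {"x": -0.173,"y": 0.58,"z": -0.196,"rx": 0,"ry": 0,"rz": 0.281,"claw": 118},
    {"x": -0.173,"y": 0.58,"z": -0.196,"rx": 0,"ry": 0,"rz": 0.281,"claw": 118},
    {"x": -0.173,"y": 0.58,"z": -0.196,"rx": 0,"ry": 0,"rz": 0.281,"claw": 118},
    {"x": -0.173,"y": 0.58,"z": -0.196,"rx": 0,"ry": 0,"rz": 0.281,"claw": 118},
    {"x": -0.173,"y": 0.58,"z": -0.196,"rx": 0,"ry": 0,"rz": 0.281,"claw": 118},
    {"x": -0.173,"y": 0.58,"z": -0.196,"rx": 0,"ry": 0,"rz": 0.281,"claw": 118},
    {"x": -0.173,"y": 0.58,"z": -0.196,"rx": 0,"ry": 0,"rz": 0.281,"claw": 118},
    {"x": -0.173,"y": 0.58,"z": -0.196,"rx": 0,"ry": 0,"rz": 0.281,"claw": 118},
    {"x": -0.173,"y": 0.58,"z": -0.196,"rx": 0,"ry": 0,"rz": 0.281,"claw": 118}
  ]
}}

```text
t: 15.53
tool_pos: [0.4131, 0.2171, 0.1965]
orientation: [-1.637, -2.678, 0.006]
force: [-0.0, -1.0, 0.2]
opening: 0.05
gripper_force: 0.0
```

Run:
```python
from h import *
s=still(); print(s['tool_pos'],cv2.Rodrigues(s['orientation'])[0].round(3)[:2]); im,d,c=snap('wrist'); housing(c,d,[.413,.2188],.08)
```

```text
[0.4155861  0.21551759 0.19911002] [[-0.451  0.892  0.   ]
 [ 0.892  0.451 -0.   ]]
hub 413.1,219.2 r17.0 topz 39.1 | flange 413.0,219.5  63.9x62.8 ang 26.73 z 7.0
```

Emit:
{"name": "arm_command", "arguments": {
  "squeeze": 20,
  "targets": [
    {"x": 0,"y": 0,"z": -0.08,"rx": 0,"ry": 0,"rz": 0,"claw": 118},
    {"x": 0,"y": 0,"z": -0.16,"rx": 0,"ry": 0,"rz": 0,"claw": 118},
    {"x": 0,"y": 0,"z": -0.24,"rx": 0,"ry": 0,"rz": 0,"claw": 118},
    {"x": 0,"y": 0,"z": -0.32,"rx": 0,"ry": 0,"rz": 0,"claw": 118},
    {"x": 0,"y": 0,"z": -0.37,"rx": 0,"ry": 0,"rz": 0,"claw": 118},
    {"x": 0,"y": 0,"z": -0.396,"rx": 0,"ry": 0,"rz": 0,"claw": 118},
    {"x": 0,"y": 0,"z": -0.396,"rx": 0,"ry": 0,"rz": 0,"claw": 118},
    {"x": 0,"y": 0,"z": -0.396,"rx": 0,"ry": 0,"rz": 0,"claw": 118},
    {"x": 0,"y": 0,"z": -0.396,"rx": 0,"ry": 0,"rz": 0,"claw": 118},
    {"x": 0,"y": 0,"z": -0.396,"rx": 0,"ry": 0,"rz": 0,"claw": 118}
  ]
}}

```text
t: 16.67
tool_pos: [0.4169, 0.2169, 0.003]
orientation: [1.643, 2.675, 0.004]
force: [0.6, 0.2, -0.1]
opening: 0.0503
gripper_force: 0.0
```

Emit:
{"name": "arm_command", "arguments": {
  "targets": [
    {"x": 0,"y": 0,"z": 0,"rx": 0,"ry": 0,"rz": 0,"claw": 255},
    {"x": 0,"y": 0,"z": 0,"rx": 0,"ry": 0,"rz": 0,"claw": 255},
    {"x": 0,"y": 0,"z": 0,"rx": 0,"ry": 0,"rz": 0,"claw": 255},
    {"x": 0,"y": 0,"z": 0,"rx": 0,"ry": 0,"rz": 0,"claw": 255},
    {"x": 0,"y": 0,"z": 0,"rx": 0,"ry": 0,"rz": 0,"claw": 255},
    {"x": 0,"y": 0,"z": 0.06,"rx": 0,"ry": 0,"rz": 0,"claw": 255},
    {"x": 0,"y": 0,"z": 0.12,"rx": 0,"ry": 0,"rz": 0,"claw": 255},
    {"x": 0,"y": 0,"z": 0.2,"rx": 0,"ry": 0,"rz": 0,"claw": 255},
    {"x": 0,"y": 0,"z": 0.2,"rx": 0,"ry": 0,"rz": 0,"claw": 255}
  ]
}}

```text
t: 17.42
tool_pos: [0.4192, 0.2183, 0.1087]
orientation: [1.64, 2.672, 0.013]
force: [0.7, 1.1, 0.7]
opening: 0.033
gripper_force: 20.0
```

Emit:
{"name": "arm_command", "arguments": {
  "targets": [
    {"x": 0.003,"y": -0.07,"z": 0.02,"rx": 0,"ry": 0,"rz": -0.035,"claw": 255},
    {"x": 0.006,"y": -0.14,"z": 0.02,"rx": 0,"ry": 0,"rz": -0.07,"claw": 255},
    {"x": 0.01,"y": -0.21,"z": 0.02,"rx": 0,"ry": 0,"rz": -0.105,"claw": 255},
    {"x": 0.013,"y": -0.28,"z": 0.02,"rx": 0,"ry": 0,"rz": -0.14,"claw": 255},
    {"x": 0.016,"y": -0.35,"z": 0.02,"rx": 0,"ry": 0,"rz": -0.175,"claw": 255},
    {"x": 0.02,"y": -0.43,"z": 0.02,"rx": 0,"ry": 0,"rz": -0.21,"claw": 255},
    {"x": 0.023,"y": -0.5,"z": 0.02,"rx": 0,"ry": 0,"rz": -0.245,"claw": 255},
    {"x": 0.027,"y": -0.57,"z": 0.02,"rx": 0,"ry": 0,"rz": -0.281,"claw": 255},
    {"x": 0.03,"y": -0.64,"z": 0.02,"rx": 0,"ry": 0,"rz": -0.281,"claw": 255},
    {"x": 0.033,"y": -0.713,"z": 0.02,"rx": 0,"ry": 0,"rz": -0.281,"claw": 255}
  ]
}}

```text
t: 18.25
tool_pos: [0.4311, -0.1415, 0.1108]
orientation: [2.322, 2.116, 0.0]
force: [1.5, 0.1, -2.1]
opening: 0.0336
gripper_force: 20.0
```

Emit:
{"name": "arm_command", "arguments": {
  "targets": [
    {"x": 0,"y": 0,"z": 0,"rx": 0,"ry": 0,"rz": 0,"claw": 255},
    {"x": 0,"y": 0,"z": -0.06,"rx": 0,"ry": 0,"rz": 0,"claw": 255},
    {"x": 0,"y": 0,"z": -0.11,"rx": 0,"ry": 0,"rz": 0,"claw": 255},
    {"x": 0,"y": 0,"z": -0.144,"rx": 0,"ry": 0,"rz": 0,"claw": 255},
    {"x": 0,"y": 0,"z": -0.144,"rx": 0,"ry": 0,"rz": 0,"claw": 255},
    {"x": 0,"y": 0,"z": -0.144,"rx": 0,"ry": 0,"rz": 0,"claw": 255},
    {"x": 0,"y": 0,"z": -0.144,"rx": 0,"ry": 0,"rz": 0,"claw": 255}
  ]
}}

```text
t: 18.83
tool_pos: [0.4322, -0.1399, 0.04]
orientation: [2.32, 2.117, 0.001]
force: [0.3, 0.6, -1.2]
opening: 0.0335
gripper_force: 20.0
```

```bash
cat >> h.py <<'E'
def held(c,d,ctr,zr=(.039,.050)):
    P=cloud(c,d); m=(abs(P[...,0]-ctr[0])<.05)&(abs(P[...,1]-ctr[1])<.05)&(P[...,2]>zr[0])&(P[...,2]<zr[1])
    n,l,s,_=cv2.connectedComponentsWithStats(m.astype(np.uint8)); k=1+s[1:,4].argmax(); q=P[l==k]
    (a,b),(w,h),ang=cv2.minAreaRect((q[:,:2]*1000).astype(np.float32))
    if w>h: ang+=90; w,h=h,w
    u=np.array([np.cos(np.radians(ang)),np.sin(np.radians(ang))]); u*=np.sign(u[1])
    print('held',(np.array([a,b])+(w/2-32)*u).round(1),'size',round(w,1),round(h,1),'yaw',round(np.degrees(np.arctan2(-u[0],u[1])),2),'z',np.median(q[:,2]).round(4))
E
python3 - <<'E'
from h import *
s=still(); print(s['tool_pos'],s['force'],s['opening']); im,d,c=snap('wrist'); held(c,d,[.4303,-.1373],(.037,.050))
pallet(c,d,[.4706,-.1040,np.radians(-95.45)])
E
```

```text
[ 0.43284961 -0.14035762  0.04066963] [ 0.09934166  0.7395346  -0.31915468] 0.03381487491298773
held [ 431.5 -137.2] size 31.0 64.2 yaw -5.38 z 0.0458
pallet [ 469.6  -104.19] -95.15 studs 14 rms mm 0.83 z 0.0283
```

Emit:
{"name": "arm_command", "arguments": {
  "targets": [
    {"x": -0.0016,"y": 0,"z": -0.01,"rx": 0,"ry": 0,"rz": 0,"claw": 255},
    {"x": -0.0016,"y": 0,"z": -0.02,"rx": 0,"ry": 0,"rz": 0,"claw": 255},
    {"x": -0.0016,"y": 0,"z": -0.03,"rx": 0,"ry": 0,"rz": 0,"claw": 255},
    {"x": -0.0016,"y": 0,"z": -0.04,"rx": 0,"ry": 0,"rz": 0,"claw": 255},
    {"x": -0.0016,"y": 0,"z": -0.05,"rx": 0,"ry": 0,"rz": 0,"claw": 255},
    {"x": -0.0016,"y": 0,"z": -0.053,"rx": 0,"ry": 0,"rz": 0,"claw": 255},
    {"x": -0.0016,"y": 0,"z": -0.053,"rx": 0,"ry": 0,"rz": 0,"claw": 255},
    {"x": -0.0016,"y": 0,"z": -0.053,"rx": 0,"ry": 0,"rz": 0,"claw": 255}
  ]
}}

```text
t: 19.65
tool_pos: [0.4304, -0.1402, 0.0134]
orientation: [-2.321, -2.117, 0.002]
force: [-9.6, 1.2, 17.1]
opening: 0.0336
gripper_force: 20.0
```

Emit:
{"name": "arm_command", "arguments": {
  "targets": [
    {"x": 0,"y": 0,"z": 0,"rx": 0,"ry": 0,"rz": 0,"claw": 118},
    {"x": 0,"y": 0,"z": 0,"rx": 0,"ry": 0,"rz": 0,"claw": 118},
    {"x": 0,"y": 0,"z": 0,"rx": 0,"ry": 0,"rz": 0,"claw": 118},
    {"x": 0,"y": 0,"z": 0.08,"rx": 0,"ry": 0,"rz": 0,"claw": 118},
    {"x": 0.12,"y": -0.02,"z": 0.57,"rx": 0,"ry": 0,"rz": 0.047,"claw": 118},
    {"x": 0.12,"y": -0.02,"z": 0.57,"rx": 0,"ry": 0,"rz": 0.047,"claw": 118},
    {"x": 0.12,"y": -0.02,"z": 0.57,"rx": 0,"ry": 0,"rz": 0.047,"claw": 118},
    {"x": 0.12,"y": -0.02,"z": 0.57,"rx": 0,"ry": 0,"rz": 0.047,"claw": 118},
    {"x": 0.12,"y": -0.02,"z": 0.57,"rx": 0,"ry": 0,"rz": 0.047,"claw": 118},
    {"x": 0.12,"y": -0.02,"z": 0.57,"rx": 0,"ry": 0,"rz": 0.047,"claw": 118}
  ]
}}

```text
t: 20.48
tool_pos: [0.4903, -0.1498, 0.2967]
orientation: [-2.219, -2.224, -0.0]
force: [0.8, -0.2, 0.0]
opening: 0.05
gripper_force: 0.0
```

```bash
cat >> h.py <<'E'
def seated(c,d,p):
    P=cloud(c,d); k,s=np.cos(p[2]),np.sin(p[2])
    L=P.copy(); L[...,:2]=(P[...,:2]-p[:2])@np.array([[k,-s],[s,k]])
    for i,(a,b) in enumerate([(-37,-37),(-37,37),(37,-37),(37,37)]):
        r=np.hypot(L[...,0]-a/1e3,L[...,1]-b/1e3)
        t=L[(r<.026)&(L[...,2]>.042)&(L[...,2]<.075)]
        if len(t)<200: print('station',i,'empty'); continue
        f=L[(r<.033)&(r>.018)&(L[...,2]>.015)&(L[...,2]<.026)]
        A=np.c_[f[:,:2],np.ones(len(f))]; g=np.linalg.lstsq(A,f[:,2],rcond=None)[0][:2]
        (x,y),rr=cv2.minEnclosingCircle((t[t[:,2]>np.median(t[:,2])-.004][:,:2]*1000).astype(np.float32))
        print('station',i,'hub err %.1f %.1f r%.1f topz %.4f flange z %.4f tilt %s'%(x-a,y-b,rr,np.median(t[:,2]),np.median(f[:,2]),g.round(3)))
E
python3 - <<'E'
from h import *
s=still(); print(s['tool_pos']); im,d,c=snap('wrist'); p=pallet(c,d,[.4706,-.1040,np.radians(-95.45)]); seated(c,d,p)
np.savez('w7.npz',im=im,d=d,**c); save(im,'w7.png',s=1.25)
E
```

```text
[ 0.49000649 -0.14982862  0.29412714]
pallet [ 470.84 -104.82] -95.48 studs 16 rms mm 0.56 z 0.0281
station 0 empty
station 1 hub err -0.4 -1.7 r16.9 topz 0.0532 flange z 0.0211 tilt [ 0.002 -0.007]
station 2 hub err -0.5 -1.4 r17.1 topz 0.0532 flange z 0.0211 tilt [-0.003 -0.006]
station 3 empty
```

View pics/w7.png

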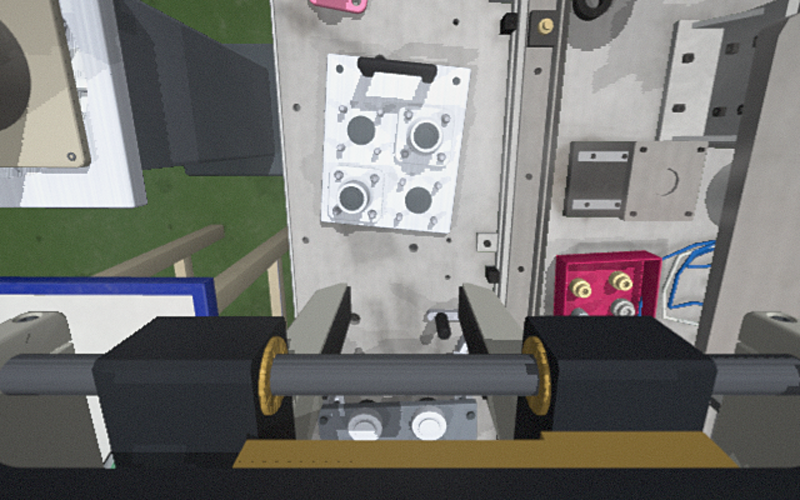

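Both housings sit flat on stations 1 and 2 (800-px image: (425,135) and (352,197)). Stations 0 and 3 are empty, and the knob is at (443,325). Next, a look at the tester and latch.

Emit:
{"name": "arm_command", "arguments": {
  "targets": [
    {"x": 0,"y": -0.36,"z": 0.1,"rx": 0,"ry": 0,"rz": 0,"claw": 118},
    {"x": 0,"y": -0.36,"z": 0.1,"rx": 0,"ry": 0,"rz": 0,"claw": 118},
    {"x": 0,"y": -0.36,"z": 0.1,"rx": 0,"ry": 0,"rz": 0,"claw": 118},
    {"x": 0,"y": -0.36,"z": 0.1,"rx": 0,"ry": 0,"rz": 0,"claw": 118},
    {"x": 0,"y": -0.36,"z": 0.1,"rx": 0,"ry": 0,"rz": 0,"claw": 118},
    {"x": 0,"y": -0.36,"z": 0.1,"rx": 0,"ry": 0,"rz": 0,"claw": 118},
    {"x": 0,"y": -0.36,"z": 0.1,"rx": 0,"ry": 0,"rz": 0,"claw": 118},
    {"x": 0,"y": -0.36,"z": 0.1,"rx": 0,"ry": 0,"rz": 0,"claw": 118}
  ]
}}

```text
t: 21.5
tool_pos: [0.4897, -0.3289, 0.3433]
orientation: [-2.217, -2.222, -0.0]
force: [-0.2, 0.4, -0.8]
opening: 0.0497
gripper_force: 0.0
```

Run:
```python
from h import *
s=still(); print(s['tool_pos']); im,d,c=snap('wrist'); np.savez('w8.npz',im=im,d=d,**c); save(im,'w8.png',s=1.25)
P=cloud(c,d)
r=np.hypot(P[...,0]-.534,P[...,1]+.291)<.03
k=P[r&(P[...,2]>.058)&(P[...,2]<.075)]; print('knob',len(k),cv2.minEnclosingCircle((k[:,:2]*1000).astype(np.float32)),np.median(k[:,2]))
r=np.hypot(P[...,0]-.5726,P[...,1]+.2908)<.012
k=P[r]; print(np.histogram(k[:,2],np.arange(0,.05,.004)))
a=P[(abs(P[...,0]-.55)<.03)&(abs(P[...,1]+.29)<.02)&(P[...,2]>.01)&(P[...,2]<.019)]; print('arm',len(a),cv2.minAreaRect((a[:,:2]*1000).astype(np.float32)))
rf=P[(P[...,2]>.086)&(P[...,2]<.097)&(P[...,1]<-.3)&(abs(P[...,0]-.475)<.13)]; print('roof',len(rf),cv2.minAreaRect((rf[:,:2]*1000).astype(np.float32)),rf[:,1].max())
# lip tops (18..27 mm): rail x positions by y slice
for y in np.arange(-.36,-.29,.01):
    q=P[(abs(P[...,1]-y)<.004)&(abs(P[...,0]-.472)<.13)&(P[...,2]>.012)&(P[...,2]<.05)]
    if len(q): print('%.2f'%y,np.unique((q[:,0]*1000/4).round()*4),np.median(q[:,2]).round(3))
```

```text
[ 0.49029707 -0.32870407  0.34491844]
knob 100 ((534.4521484375, -296.4957275390625), 8.295805931091309) 0.06311009933974379
(array([25,  3,  0, 15, 29, 66,  0,  0,  0,  0,  0,  0]), array([0.   , 0.004, 0.008, 0.012, 0.016, 0.02 , 0.024, 0.028, 0.032,
       0.036, 0.04 , 0.044, 0.048]))
arm 165 ((549.9695434570312, -299.0577087402344), (58.88566970825195, 21.270898818969727), 1.5993471145629883)
roof 5801 ((480.41387939453125, -444.90869140625), (187.85728454589844, 142.5373992919922), 1.7954930067062378) -0.3709707956218534
-0.36 [384. 388. 392. 396. 400. 404. 552. 556. 560. 564. 568. 572. 592.] 0.023
-0.35 [384. 388. 392. 396. 400. 552. 556. 560. 564. 568. 592. 596. 600.] 0.023
-0.34 [376. 380. 384. 388. 560. 564. 568. 572.] 0.023
-0.33 [372. 376. 380. 384. 564. 568. 572. 576.] 0.023
-0.32 [368. 372. 376. 380. 568. 572. 576. 580.] 0.023
-0.31 [572. 576. 580. 584.] 0.022
-0.30 [516. 520. 524. 528. 548. 552. 556. 560. 564. 568. 572. 576. 580. 584.] 0.017
-0.29 [520. 524. 528. 532. 536. 540. 544. 548. 552. 556. 560. 564. 568. 572.
 576. 580. 584.] 0.017
```

View pics/w8.png

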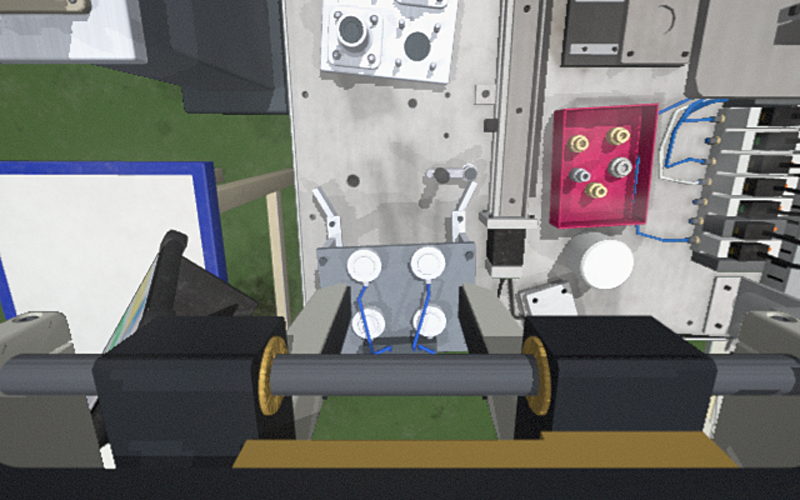

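The knob is at (440,175), the pivot at (470,173), and the lead-ins at (325,210) and (462,210). The roof starts at about row 243. Roof and lips show the tester turned about 1.8°. Going to the knob.

Emit:
{"name": "arm_command", "arguments": {
  "targets": [
    {"x": 0.09,"y": 0.061,"z": 0,"rx": 0,"ry": 0,"rz": 0.016,"claw": 118},
    {"x": 0.09,"y": 0.061,"z": -0.06,"rx": 0,"ry": 0,"rz": 0.016,"claw": 118},
    {"x": 0.09,"y": 0.061,"z": -0.493,"rx": 0,"ry": 0,"rz": 0.016,"claw": 118},
    {"x": 0.09,"y": 0.061,"z": -0.493,"rx": 0,"ry": 0,"rz": 0.016,"claw": 118},
    {"x": 0.09,"y": 0.061,"z": -0.493,"rx": 0,"ry": 0,"rz": 0.016,"claw": 118},
    {"x": 0.09,"y": 0.061,"z": -0.493,"rx": 0,"ry": 0,"rz": 0.016,"claw": 118},
    {"x": 0.09,"y": 0.061,"z": -0.493,"rx": 0,"ry": 0,"rz": 0.016,"claw": 118},
    {"x": 0.09,"y": 0.061,"z": -0.493,"rx": 0,"ry": 0,"rz": 0.016,"claw": 118},
    {"x": 0.09,"y": 0.061,"z": -0.493,"rx": 0,"ry": 0,"rz": 0.016,"claw": 118},
    {"x": 0.09,"y": 0.061,"z": -0.493,"rx": 0,"ry": 0,"rz": 0.016,"claw": 118}
  ]
}}

```text
t: 22.68
tool_pos: [0.5357, -0.2996, 0.1003]
orientation: [2.182, 2.258, 0.0]
force: [0.3, -0.7, 0.5]
opening: 0.05
gripper_force: 0.0
```

Run:
```python
from h import *
s=still(); print(s['tool_pos'],s['q'].round(2)); im,d,c=snap('wrist')
P=cloud(c,d); r=np.hypot(P[...,0]-.5345,P[...,1]+.2965)<.03
k=P[r&(P[...,2]>.058)&(P[...,2]<.07)]; print('knob',len(k),cv2.minEnclosingCircle((k[:,:2]*1000).astype(np.float32)),np.median(k[:,2]))
```

```text
[ 0.53685089 -0.30053347  0.10177895] [-0.59  0.23  1.56  0.    1.34 -0.63]
knob 377 ((534.6544799804688, -296.34814453125), 8.40869140625) 0.06326727026278431
```

Emit:
{"name": "arm_command", "arguments": {
  "squeeze": 12,
  "targets": [
    {"x": 0,"y": 0,"z": -0.08,"rx": 0,"ry": 0,"rz": 0,"claw": 118},
    {"x": 0,"y": 0,"z": -0.16,"rx": 0,"ry": 0,"rz": 0,"claw": 118},
    {"x": 0,"y": 0,"z": -0.16,"rx": 0,"ry": 0,"rz": 0,"claw": 118},
    {"x": 0,"y": 0,"z": -0.16,"rx": 0,"ry": 0,"rz": 0,"claw": 118},
    {"x": 0,"y": 0,"z": -0.16,"rx": 0,"ry": 0,"rz": 0,"claw": 255},
    {"x": 0,"y": 0,"z": -0.16,"rx": 0,"ry": 0,"rz": 0,"claw": 255},
    {"x": 0,"y": 0,"z": -0.16,"rx": 0,"ry": 0,"rz": 0,"claw": 255},
    {"x": 0,"y": 0,"z": -0.16,"rx": 0,"ry": 0,"rz": 0,"claw": 255},
    {"x": 0,"y": 0,"z": -0.16,"rx": 0,"ry": 0,"rz": 0,"claw": 255},
    {"x": 0,"y": 0,"z": -0.16,"rx": 0,"ry": 0,"rz": 0,"claw": 255}
  ]
}}

```text
t: 23.87
tool_pos: [0.5364, -0.2998, 0.0198]
orientation: [2.182, 2.257, 0.002]
force: [-1.8, -0.2, 2.4]
opening: 0.0163
gripper_force: 12.0
```

Knob gripped (opening 16.3 mm). Swinging it clockwise along the arc.

Emit:
{"name": "arm_command", "arguments": {
  "targets": [
    {"x": 0.0003,"y": 0.0094,"z": 0,"rx": 0,"ry": 0,"rz": -0.059,"claw": 255},
    {"x": 0.0016,"y": 0.019,"z": 0,"rx": 0,"ry": 0,"rz": -0.118,"claw": 255},
    {"x": 0.004,"y": 0.028,"z": 0,"rx": 0,"ry": 0,"rz": -0.177,"claw": 255},
    {"x": 0.0076,"y": 0.037,"z": 0,"rx": 0,"ry": 0,"rz": -0.236,"claw": 255},
    {"x": 0.012,"y": 0.045,"z": 0,"rx": 0,"ry": 0,"rz": -0.295,"claw": 255},
    {"x": 0.0176,"y": 0.053,"z": 0,"rx": 0,"ry": 0,"rz": -0.354,"claw": 255},
    {"x": 0.024,"y": 0.06,"z": 0,"rx": 0,"ry": 0,"rz": -0.413,"claw": 255}
  ]
}}

```text
t: 24.45
tool_pos: [0.5479, -0.2699, 0.0198]
orientation: [2.908, 1.184, 0.001]
force: [-0.7, -1.5, 2.7]
opening: 0.0162
gripper_force: 12.0
```

Emit:
{"name": "arm_command", "arguments": {
  "targets": [
    {"x": 0.007,"y": 0.006,"z": 0,"rx": 0,"ry": 0,"rz": -0.059,"claw": 255},
    {"x": 0.0145,"y": 0.012,"z": 0,"rx": 0,"ry": 0,"rz": -0.118,"claw": 255},
    {"x": 0.023,"y": 0.016,"z": 0,"rx": 0,"ry": 0,"rz": -0.177,"claw": 255},
    {"x": 0.031,"y": 0.02,"z": 0,"rx": 0,"ry": 0,"rz": -0.236,"claw": 255},
    {"x": 0.04,"y": 0.022,"z": 0,"rx": 0,"ry": 0,"rz": -0.295,"claw": 255},
    {"x": 0.049,"y": 0.0235,"z": 0,"rx": 0,"ry": 0,"rz": -0.354,"claw": 255},
    {"x": 0.057,"y": 0.024,"z": 0,"rx": 0,"ry": 0,"rz": -0.413,"claw": 255},
    {"x": 0.057,"y": 0.024,"z": 0,"rx": 0,"ry": 0,"rz": -0.413,"claw": 255},
    {"x": 0.057,"y": 0.024,"z": 0,"rx": 0,"ry": 0,"rz": -0.413,"claw": 255}
  ]
}}

```text
t: 25.2
tool_pos: [0.5769, -0.2581, 0.0197]
orientation: [3.139, -0.068, 0.004]
force: [3.1, -1.2, 3.1]
opening: 0.0168
gripper_force: 12.0
```

Emit:
{"name": "arm_command", "arguments": {
  "targets": [
    {"x": 0,"y": 0,"z": 0,"rx": 0,"ry": 0,"rz": 0,"claw": 118},
    {"x": 0,"y": 0,"z": 0,"rx": 0,"ry": 0,"rz": 0,"claw": 118},
    {"x": 0,"y": 0,"z": 0,"rx": 0,"ry": 0,"rz": 0,"claw": 118},
    {"x": 0,"y": 0,"z": 0.06,"rx": 0,"ry": 0,"rz": 0,"claw": 118},
    {"x": 0,"y": 0,"z": 0.4,"rx": 0,"ry": 0,"rz": 0,"claw": 118},
    {"x": 0,"y": 0,"z": 0.4,"rx": 0,"ry": 0,"rz": 0,"claw": 118},
    {"x": 0,"y": 0,"z": 0.4,"rx": 0,"ry": 0,"rz": 0,"claw": 118},
    {"x": 0,"y": 0,"z": 0.4,"rx": 0,"ry": 0,"rz": 0,"claw": 118},
    {"x": 0,"y": 0,"z": 0.4,"rx": 0,"ry": 0,"rz": 0,"claw": 118},
    {"x": 0,"y": 0,"z": 0.4,"rx": 0,"ry": 0,"rz": 0,"claw": 118}
  ]
}}

```text
t: 26.03
tool_pos: [0.5773, -0.2584, 0.2231]
orientation: [3.138, -0.072, 0.01]
force: [-0.6, 0.2, -0.5]
opening: 0.0502
gripper_force: 0.0
```

Run:
```python
from h import *
s=still(); print(s['tool_pos']); im,d,c=snap('wrist')
P=cloud(c,d); r=np.hypot(P[...,0]-.577,P[...,1]+.256)<.03
k=P[r&(P[...,2]>.056)&(P[...,2]<.07)]; print('knob',len(k),cv2.minEnclosingCircle((k[:,:2]*1000).astype(np.float32)),np.median(k[:,2]))
h=P[(np.hypot(P[...,0]-.48,P[...,1]+.003)<.06)&(P[...,2]>.055)&(P[...,2]<.075)]; print('handle',len(h))
z=np.load('w7.npz'); P=cloud(z,z['d'])
h=P[(np.hypot(P[...,0]-.48,P[...,1]+.003)<.06)&(P[...,2]>.058)&(P[...,2]<.075)]; print('handle',len(h),cv2.minAreaRect((h[:,:2]*1000).astype(np.float32)),np.median(h[:,2]))
```

```text
[ 0.57433148 -0.25671403  0.21568962]
knob 179 ((576.8355102539062, -256.73614501953125), 8.418858528137207) 0.0633747967180065
handle 320
handle 689 ((479.5904846191406, -5.466330528259277), (12.214503288269043, 78.8318862915039), 84.4653549194336) 0.06419589682279891
```

The latch is turned aside by about 1.66 rad. The pallet's handle is at (479.6, −5.5) with its top at 64 mm. Going to grip it across the bar.

Emit:
{"name": "arm_command", "arguments": {
  "targets": [
    {"x": -0.199,"y": 0.502,"z": -0.1,"rx": 0,"ry": 0,"rz": -0.026,"claw": 150},
    {"x": -0.199,"y": 0.502,"z": -0.1,"rx": 0,"ry": 0,"rz": -0.026,"claw": 150},
    {"x": -0.199,"y": 0.502,"z": -0.1,"rx": 0,"ry": 0,"rz": -0.026,"claw": 150},
    {"x": -0.199,"y": 0.502,"z": -0.1,"rx": 0,"ry": 0,"rz": -0.026,"claw": 150},
    {"x": -0.199,"y": 0.502,"z": -0.24,"rx": 0,"ry": 0,"rz": -0.026,"claw": 150},
    {"x": -0.199,"y": 0.502,"z": -0.24,"rx": 0,"ry": 0,"rz": -0.026,"claw": 150},
    {"x": -0.199,"y": 0.502,"z": -0.24,"rx": 0,"ry": 0,"rz": -0.026,"claw": 150},
    {"x": -0.199,"y": 0.502,"z": -0.24,"rx": 0,"ry": 0,"rz": -0.026,"claw": 150},
    {"x": -0.199,"y": 0.502,"z": -0.24,"rx": 0,"ry": 0,"rz": -0.026,"claw": 150},
    {"x": -0.199,"y": 0.502,"z": -0.24,"rx": 0,"ry": 0,"rz": -0.026,"claw": 150}
  ]
}}

```text
t: 27.17
tool_pos: [0.4757, -0.0064, 0.0981]
orientation: [3.137, -0.153, -0.002]
force: [0.7, 0.1, 0.4]
opening: 0.0379
gripper_force: 0.0
```

Run:
```python
from h import *
s=still(); print(s['tool_pos'],s['orientation']); im,d,c=snap('wrist'); P=cloud(c,d)
h=P[(np.hypot(P[...,0]-.48,P[...,1]+.003)<.06)&(P[...,2]>.058)&(P[...,2]<.075)]; print('handle',len(h),cv2.minAreaRect((h[:,:2]*1000).astype(np.float32)),np.median(h[:,2]))
f=P[(np.hypot(P[...,0]-.48,P[...,1]+.003)<.06)&(P[...,2]>.09)&(P[...,2]<.16)];print('fingers zmin',f[:,2].min(), 'inner y',f[f[:,1]>-.0055][:,1].min(),f[f[:,1]<-.0055][:,1].max())
pallet(c,d,[.4708,-.1045,np.radians(-95.45)])
```

```text
[ 0.47787688 -0.00769782  0.10023227] [ 3.1370923  -0.15754641  0.00432712]
handle 1583 ((480.092041015625, -5.010217666625977), (11.480650901794434, 79.01543426513672), 84.495849609375) 0.06441573470250098
fingers zmin 0.11542214691705735 inner y 0.011958441503064524 -0.024332206715492976
pallet [ 471.65 -103.65] -95.52 studs 14 rms mm 0.87 z 0.0264
```

Emit:
{"name": "arm_command", "arguments": {
  "squeeze": 30,
  "targets": [
    {"x": 0,"y": 0,"z": -0.07,"rx": 0,"ry": 0,"rz": 0,"claw": 150},
    {"x": 0,"y": 0,"z": -0.141,"rx": 0,"ry": 0,"rz": 0,"claw": 150},
    {"x": 0,"y": 0,"z": -0.141,"rx": 0,"ry": 0,"rz": 0,"claw": 150},
    {"x": 0,"y": 0,"z": -0.141,"rx": 0,"ry": 0,"rz": 0,"claw": 150},
    {"x": 0,"y": 0,"z": -0.141,"rx": 0,"ry": 0,"rz": 0,"claw": 150},
    {"x": 0,"y": 0,"z": -0.141,"rx": 0,"ry": 0,"rz": 0,"claw": 255},
    {"x": 0,"y": 0,"z": -0.141,"rx": 0,"ry": 0,"rz": 0,"claw": 255},
    {"x": 0,"y": 0,"z": -0.141,"rx": 0,"ry": 0,"rz": 0,"claw": 255},
    {"x": 0,"y": 0,"z": -0.141,"rx": 0,"ry": 0,"rz": 0,"claw": 255},
    {"x": 0,"y": 0,"z": -0.141,"rx": 0,"ry": 0,"rz": 0,"claw": 255}
  ]
}}

```text
t: 28.2
tool_pos: [0.4767, -0.0063, 0.0289]
orientation: [-3.138, 0.156, -0.002]
force: [-1.2, 0.1, 4.9]
opening: 0.0118
gripper_force: 30.0
```

Handle gripped (11.8 mm, 30 N). Sliding to the mouth while squaring up to the tester's axis.

Emit:
{"name": "arm_command", "arguments": {
  "targets": [
    {"x": -0.002,"y": -0.02,"z": 0,"rx": 0,"ry": 0,"rz": 0.008,"claw": 255},
    {"x": -0.004,"y": -0.05,"z": 0,"rx": 0,"ry": 0,"rz": 0.016,"claw": 255},
    {"x": -0.006,"y": -0.08,"z": 0,"rx": 0,"ry": 0,"rz": 0.024,"claw": 255},
    {"x": -0.009,"y": -0.11,"z": 0,"rx": 0,"ry": 0,"rz": 0.032,"claw": 255},
    {"x": -0.012,"y": -0.14,"z": 0,"rx": 0,"ry": 0,"rz": 0.04,"claw": 255},
    {"x": -0.015,"y": -0.17,"z": 0,"rx": 0,"ry": 0,"rz": 0.048,"claw": 255},
    {"x": -0.018,"y": -0.2,"z": 0,"rx": 0,"ry": 0,"rz": 0.056,"claw": 255},
    {"x": -0.02,"y": -0.22,"z": 0,"rx": 0,"ry": 0,"rz": 0.063,"claw": 255},
    {"x": -0.02,"y": -0.22,"z": 0,"rx": 0,"ry": 0,"rz": 0.063,"claw": 255},
    {"x": -0.02,"y": -0.22,"z": 0,"rx": 0,"ry": 0,"rz": 0.063,"claw": 255}
  ]
}}

```text
t: 29.03
tool_pos: [0.4666, -0.1178, 0.0289]
orientation: [3.139, 0.04, 0.001]
force: [-1.6, -6.6, 4.8]
opening: 0.0117
gripper_force: 30.0
```

Run:
```python
from h import *
s=still(); print(s['t'],s['tool_pos'],s['force'],s['opening'])
def edges(n):
    im,d,c=snap(n); P=cloud(c,d)
    if n=='wrist': save(im,'w9.png',s=1.0)
    m=(P[...,2]>.008)&(P[...,2]<.018)&(abs(P[...,0]-.473)<.1)&(P[...,1]>-.31)&(P[...,1]<-.08)
    k,l,st,_=cv2.connectedComponentsWithStats(m.astype(np.uint8)); j=1+st[1:,4].argmax(); q=P[l==j]
    print(n,len(q),cv2.minAreaRect((q[:,:2]*1000).astype(np.float32)),q[:,:2].min(0),q[:,:2].max(0))
    pallet(c,d,[.470,-.2145,np.radians(-88.2)])
for n in('wrist','side','scene'):
    try: edges(n)
    except Exception as e: print(n,e)
```

```text
29.1333 [ 0.46661412 -0.11772659  0.02889812] [-2.07784164 -6.85687529  4.06421574] 0.01189125519015809
wrist 29278 ((490.0298767089844, -195.36053466796875), (123.67798614501953, 189.8778839111328), 1.7471628189086914) [ 0.42897828 -0.29104853] [ 0.55462236 -0.09892782]
pallet [ 473.07 -214.27] -88.07 studs 12 rms mm 0.75 z 0.0267
side 776 ((471.9347229003906, -196.98159790039062), (162.3498077392578, 198.84661865234375), 0.8211982250213623) [ 0.38967005 -0.29573341] [ 0.55231487 -0.09664827]
pallet [ 473.04 -216.43] -88.81 studs 9 rms mm 0.66 z 0.025
scene 364 ((480.5043640136719, -199.91180419921875), (163.9843292236328, 223.2433319091797), 6.424543380737305) [ 0.3886845 -0.3021263] [ 0.57276588 -0.09342861]
pallet [ 472.77 -213.85] -88.79 studs 2 rms mm 0.18 z 0.0232
```

View pics/w9.png

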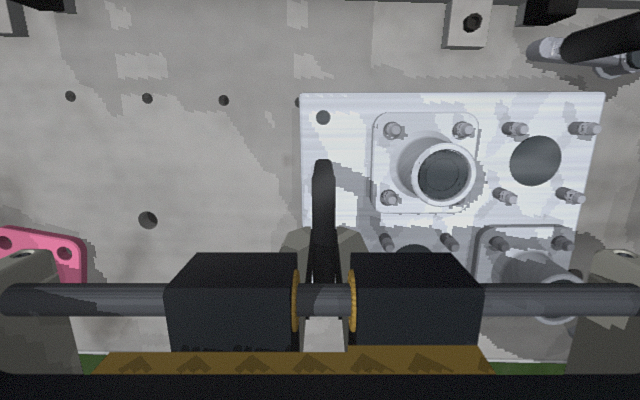

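The pallet is square (1.75°) and within 0.5 mm of the tester's axis, and the open latch at (590,50) is clear of its path. Sliding in.

Emit:
{"name": "arm_command", "arguments": {
  "targets": [
    {"x": 0.001,"y": -0.03,"z": 0,"rx": 0,"ry": 0,"rz": 0,"claw": 255},
    {"x": 0.002,"y": -0.06,"z": 0,"rx": 0,"ry": 0,"rz": 0,"claw": 255},
    {"x": 0.003,"y": -0.09,"z": 0,"rx": 0,"ry": 0,"rz": 0,"claw": 255},
    {"x": 0.004,"y": -0.12,"z": 0,"rx": 0,"ry": 0,"rz": 0,"claw": 255},
    {"x": 0.005,"y": -0.15,"z": 0,"rx": 0,"ry": 0,"rz": 0,"claw": 255},
    {"x": 0.0055,"y": -0.18,"z": 0,"rx": 0,"ry": 0,"rz": 0,"claw": 255},
    {"x": 0.0065,"y": -0.2,"z": 0,"rx": 0,"ry": 0,"rz": 0,"claw": 255},
    {"x": 0.0065,"y": -0.2,"z": 0,"rx": 0,"ry": 0,"rz": 0,"claw": 255}
  ]
}}

```text
t: 29.95
tool_pos: [0.4703, -0.217, 0.0289]
orientation: [3.141, 0.041, 0.002]
force: [0.1, -1.8, 5.5]
opening: 0.0118
gripper_force: 30.0
```

Emit:
{"name": "arm_command", "arguments": {
  "targets": [
    {"x": 0.001,"y": -0.03,"z": 0,"rx": 0,"ry": 0,"rz": 0,"claw": 255},
    {"x": 0.002,"y": -0.06,"z": 0,"rx": 0,"ry": 0,"rz": 0,"claw": 255},
    {"x": 0.003,"y": -0.09,"z": 0,"rx": 0,"ry": 0,"rz": 0,"claw": 255},
    {"x": 0.004,"y": -0.12,"z": 0,"rx": 0,"ry": 0,"rz": 0,"claw": 255},
    {"x": 0.005,"y": -0.15,"z": 0,"rx": 0,"ry": 0,"rz": 0,"claw": 255},
    {"x": 0.0055,"y": -0.175,"z": 0,"rx": 0,"ry": 0,"rz": 0,"claw": 255},
    {"x": 0.006,"y": -0.195,"z": 0,"rx": 0,"ry": 0,"rz": 0,"claw": 255},
    {"x": 0.006,"y": -0.205,"z": 0,"rx": 0,"ry": 0,"rz": 0,"claw": 255},
    {"x": 0.006,"y": -0.205,"z": 0,"rx": 0,"ry": 0,"rz": 0,"claw": 255},
    {"x": 0.006,"y": -0.205,"z": 0,"rx": 0,"ry": 0,"rz": 0,"claw": 255}
  ]
}}

```text
t: 30.78
tool_pos: [0.4734, -0.3181, 0.0289]
orientation: [-3.141, -0.042, -0.002]
force: [0.4, 4.8, 7.4]
opening: 0.0114
gripper_force: 30.0
```

Emit:
{"name": "arm_command", "arguments": {
  "targets": [
    {"x": 0,"y": -0.005,"z": 0,"rx": 0,"ry": 0,"rz": 0,"claw": 255},
    {"x": 0,"y": -0.01,"z": 0,"rx": 0,"ry": 0,"rz": 0,"claw": 255},
    {"x": 0.0005,"y": -0.015,"z": 0,"rx": 0,"ry": 0,"rz": 0,"claw": 255},
    {"x": 0.0005,"y": -0.015,"z": 0,"rx": 0,"ry": 0,"rz": 0,"claw": 255},
    {"x": 0.0005,"y": -0.015,"z": 0,"rx": 0,"ry": 0,"rz": 0,"claw": 255}
  ]
}}

```text
t: 31.2
tool_pos: [0.4737, -0.324, 0.0289]
orientation: [-3.139, -0.043, -0.001]
force: [0.1, 10.1, 11.7]
opening: 0.0117
gripper_force: 30.0
```

Run:
```python
from h import *
s=still(); print(s['tool_pos'],s['force'],s['wrist_torque'],s['opening'])
for n in('wrist','side'):
    im,d,c=snap(n);P=cloud(c,d)
    h=P[(np.hypot(P[...,0]-.476,P[...,1]+.328)<.055)&(P[...,2]>.056)&(P[...,2]<.072)&(abs(P[...,1]+.327)<.02)]; print(n,'handle',len(h),cv2.minAreaRect((h[:,:2]*1000).astype(np.float32)) if len(h)>10 else'')
```

```text
[ 0.4736781  -0.32402612  0.02889429] [ 0.14794147 10.11361197 11.68881936] [1.93110272 0.19266094 0.03697169] 0.011694962981360583
wrist handle 3192 ((485.9803161621094, -323.1205749511719), (59.740150451660156, 33.8170280456543), 22.00121307373047)
side handle 62 ((477.7056884765625, -324.6213684082031), (79.6960678100586, 35.325435638427734), 10.69844913482666)
```

Emit:
{"name": "arm_command", "arguments": {
  "targets": [
    {"x": 0,"y": -0.005,"z": 0,"rx": 0,"ry": 0,"rz": 0,"claw": 255},
    {"x": 0,"y": -0.01,"z": 0,"rx": 0,"ry": 0,"rz": 0,"claw": 255},
    {"x": 0,"y": -0.01,"z": 0,"rx": 0,"ry": 0,"rz": 0,"claw": 255},
    {"x": 0,"y": -0.01,"z": 0,"rx": 0,"ry": 0,"rz": 0,"claw": 255}
  ]
}}

```text
t: 31.63
tool_pos: [0.4737, -0.3289, 0.0289]
orientation: [-3.139, -0.043, -0.001]
force: [-0.1, 10.1, 11.5]
opening: 0.0115
gripper_force: 30.0
```

Emit:
{"name": "arm_command", "arguments": {
  "targets": [
    {"x": 0,"y": -0.004,"z": 0,"rx": 0,"ry": 0,"rz": 0,"claw": 255},
    {"x": 0,"y": -0.008,"z": 0,"rx": 0,"ry": 0,"rz": 0,"claw": 255},
    {"x": 0,"y": -0.008,"z": 0,"rx": 0,"ry": 0,"rz": 0,"claw": 255},
    {"x": 0,"y": -0.008,"z": 0,"rx": 0,"ry": 0,"rz": 0,"claw": 255}
  ]
}}

```text
t: 31.97
tool_pos: [0.4737, -0.3317, 0.0289]
orientation: [-3.137, -0.043, -0.0]
force: [-1.0, 16.2, 13.8]
opening: 0.0118
gripper_force: 30.0
```

Run:
```python
from h import *
s=still(); print(s['tool_pos'],s['force'],s['wrist_torque'],s['opening'])
im,d,c=snap('wrist');P=cloud(c,d)
for x0,x1 in ((.50,.52),(.44,.46),(.46,.50)):
    h=P[(P[...,0]>x0)&(P[...,0]<x1)&(P[...,2]>.060)&(P[...,2]<.070)&(abs(P[...,1]+.33)<.025)]
    print(x0,len(h),np.percentile(h[:,1],[2,50,98]).round(4) if len(h)>5 else '')
m=P[(abs(P[...,0]-.475)<.07)&(P[...,2]>.009)&(P[...,2]<.018)&(P[...,1]>-.345)]; print('plate rear edge',len(m),np.percentile(m[:,1],[90,99,100]) if len(m) else '')
```

```text
[ 0.47369865 -0.33171398  0.02886772] [-1.01516401 16.18247341 13.83285333] [2.80808307 0.28803934 0.0391854 ] 0.011806292888459163
0.5 771 [-0.3345 -0.3289 -0.3235]
0.44 116 [-0.3364 -0.3304 -0.325 ]
0.46 2130 [-0.3478 -0.3299 -0.3125]
plate rear edge 3980 [-0.31646127 -0.31415583 -0.31343502]
```

Force is rising and the handle and rear edge are where home predicts (origin ≈ −0.429), so the pallet is home. Releasing with a small opening and rising.

Emit:
{"name": "arm_command", "arguments": {
  "targets": [
    {"x": 0,"y": 0.004,"z": 0,"rx": 0,"ry": 0,"rz": 0,"claw": 189},
    {"x": 0,"y": 0.004,"z": 0,"rx": 0,"ry": 0,"rz": 0,"claw": 189},
    {"x": 0,"y": 0.004,"z": 0,"rx": 0,"ry": 0,"rz": 0,"claw": 189},
    {"x": 0,"y": 0.004,"z": 0.04,"rx": 0,"ry": 0,"rz": 0,"claw": 189},
    {"x": 0,"y": 0.004,"z": 0.1,"rx": 0,"ry": 0,"rz": 0,"claw": 189},
    {"x": 0,"y": 0.004,"z": 0.18,"rx": 0,"ry": 0,"rz": 0,"claw": 189},
    {"x": 0,"y": 0.004,"z": 0.26,"rx": 0,"ry": 0,"rz": 0,"claw": 189},
    {"x": 0,"y": 0.004,"z": 0.34,"rx": 0,"ry": 0,"rz": 0,"claw": 189},
    {"x": 0,"y": 0.004,"z": 0.4,"rx": 0,"ry": 0,"rz": 0,"claw": 189},
    {"x": 0,"y": 0.004,"z": 0.4,"rx": 0,"ry": 0,"rz": 0,"claw": 189}
  ]
}}

```text
t: 32.85
tool_pos: [0.4754, -0.336, 0.2368]
orientation: [3.133, 0.041, 0.014]
force: [1.0, 0.5, 0.9]
opening: 0.0245
gripper_force: 0.0
```

Run:
```python
from h import *
s=still(); print(s['tool_pos'],s['orientation'])
im,d,c=snap('wrist');P=cloud(c,d)
h=P[(abs(P[...,0]-.475)<.06)&(P[...,2]>.060)&(P[...,2]<.070)&(abs(P[...,1]+.33)<.025)]; print('handle',len(h),cv2.minAreaRect((h[:,:2]*1000).astype(np.float32)))
m=P[(abs(P[...,0]-.475)<.075)&(P[...,2]>.009)&(P[...,2]<.018)&(P[...,1]>-.335)]; 
for a,b in((.40,.43),(.43,.46),(.48,.51),(.52,.55)):
    e=m[(m[:,0]>a)&(m[:,0]<b)]; print(a,len(e),np.percentile(e[:,1],97).round(4) if len(e) else '')
r=np.hypot(P[...,0]-.577,P[...,1]+.256)<.03
k=P[r&(P[...,2]>.056)&(P[...,2]<.07)]; print('knob',len(k),cv2.minEnclosingCircle((k[:,:2]*1000).astype(np.float32)) if len(k) else '')
```

```text
[ 0.47174454 -0.33279307  0.22577732] [-3.13915928 -0.04167399  0.00418501]
handle 734 ((477.0875549316406, -330.10125732421875), (78.33057403564453, 11.657772064208984), 1.7284389734268188)
0.4 414 0.0842
0.43 194 0.096
0.48 142 -0.3154
0.52 441 -0.3136
knob 217 ((576.4278564453125, -257.0204162597656), 8.320672035217285)
```

The pallet is home and released; the knob is at (576.4, −257.0). Going to the knob to close the latch.

Emit:
{"name": "arm_command", "arguments": {
  "targets": [
    {"x": 0.06,"y": 0.08,"z": 0,"rx": 0,"ry": 0,"rz": -0.02,"claw": 118},
    {"x": 0.14,"y": 0.151,"z": 0,"rx": 0,"ry": 0,"rz": -0.0375,"claw": 118},
    {"x": 0.206,"y": 0.151,"z": 0,"rx": 0,"ry": 0,"rz": -0.0375,"claw": 118},
    {"x": 0.206,"y": 0.151,"z": -0.08,"rx": 0,"ry": 0,"rz": -0.0375,"claw": 118},
    {"x": 0.206,"y": 0.151,"z": -0.16,"rx": 0,"ry": 0,"rz": -0.0375,"claw": 118},
    {"x": 0.206,"y": 0.151,"z": -0.24,"rx": 0,"ry": 0,"rz": -0.0375,"claw": 118},
    {"x": 0.206,"y": 0.151,"z": -0.259,"rx": 0,"ry": 0,"rz": -0.0375,"claw": 118},
    {"x": 0.206,"y": 0.151,"z": -0.259,"rx": 0,"ry": 0,"rz": -0.0375,"claw": 118},
    {"x": 0.206,"y": 0.151,"z": -0.259,"rx": 0,"ry": 0,"rz": -0.0375,"claw": 118},
    {"x": 0.206,"y": 0.151,"z": -0.259,"rx": 0,"ry": 0,"rz": -0.0375,"claw": 118}
  ]
}}

```text
t: 34.03
tool_pos: [0.5772, -0.259, 0.1018]
orientation: [3.139, -0.076, 0.006]
force: [0.1, 0.8, -0.2]
opening: 0.0501
gripper_force: 0.0
```

Emit:
{"name": "arm_command", "arguments": {
  "squeeze": 12,
  "targets": [
    {"x": 0,"y": 0,"z": -0.08,"rx": 0,"ry": 0,"rz": 0,"claw": 118},
    {"x": 0,"y": 0,"z": -0.16,"rx": 0,"ry": 0,"rz": 0,"claw": 118},
    {"x": 0,"y": 0,"z": -0.16,"rx": 0,"ry": 0,"rz": 0,"claw": 118},
    {"x": 0,"y": 0,"z": -0.16,"rx": 0,"ry": 0,"rz": 0,"claw": 118},
    {"x": 0,"y": 0,"z": -0.16,"rx": 0,"ry": 0,"rz": 0,"claw": 255},
    {"x": 0,"y": 0,"z": -0.16,"rx": 0,"ry": 0,"rz": 0,"claw": 255},
    {"x": 0,"y": 0,"z": -0.16,"rx": 0,"ry": 0,"rz": 0,"claw": 255},
    {"x": 0,"y": 0,"z": -0.16,"rx": 0,"ry": 0,"rz": 0,"claw": 255},
    {"x": 0,"y": 0,"z": -0.16,"rx": 0,"ry": 0,"rz": 0,"claw": 255},
    {"x": 0,"y": 0,"z": -0.16,"rx": 0,"ry": 0,"rz": 0,"claw": 255}
  ]
}}

```text
t: 34.87
tool_pos: [0.5762, -0.258, 0.0196]
orientation: [3.14, -0.076, 0.002]
force: [-0.4, -1.0, 6.1]
opening: 0.0165
gripper_force: 12.0
```

Emit:
{"name": "arm_command", "arguments": {
  "targets": [
    {"x": -0.008,"y": -0.0005,"z": 0,"rx": 0,"ry": 0,"rz": 0.059,"claw": 255},
    {"x": -0.017,"y": -0.002,"z": 0,"rx": 0,"ry": 0,"rz": 0.118,"claw": 255},
    {"x": -0.026,"y": -0.004,"z": 0,"rx": 0,"ry": 0,"rz": 0.177,"claw": 255},
    {"x": -0.034,"y": -0.008,"z": 0,"rx": 0,"ry": 0,"rz": 0.236,"claw": 255},
    {"x": -0.0425,"y": -0.012,"z": 0,"rx": 0,"ry": 0,"rz": 0.295,"claw": 255},
    {"x": -0.05,"y": -0.018,"z": 0,"rx": 0,"ry": 0,"rz": 0.354,"claw": 255},
    {"x": -0.057,"y": -0.024,"z": 0,"rx": 0,"ry": 0,"rz": 0.413,"claw": 255}
  ]
}}

```text
t: 35.45
tool_pos: [0.5475, -0.2703, 0.0196]
orientation: [2.903, 1.199, 0.001]
force: [0.5, -1.6, 3.5]
opening: 0.0166
gripper_force: 12.0
```

Emit:
{"name": "arm_command", "arguments": {
  "targets": [
    {"x": -0.0064,"y": -0.007,"z": 0,"rx": 0,"ry": 0,"rz": 0.059,"claw": 255},
    {"x": -0.012,"y": -0.015,"z": 0,"rx": 0,"ry": 0,"rz": 0.118,"claw": 255},
    {"x": -0.0164,"y": -0.023,"z": 0,"rx": 0,"ry": 0,"rz": 0.177,"claw": 255},
    {"x": -0.02,"y": -0.032,"z": 0,"rx": 0,"ry": 0,"rz": 0.236,"claw": 255},
    {"x": -0.0224,"y": -0.041,"z": 0,"rx": 0,"ry": 0,"rz": 0.295,"claw": 255},
    {"x": -0.0237,"y": -0.0506,"z": 0,"rx": 0,"ry": 0,"rz": 0.354,"claw": 255},
    {"x": -0.024,"y": -0.06,"z": 0,"rx": 0,"ry": 0,"rz": 0.413,"claw": 255},
    {"x": -0.024,"y": -0.063,"z": 0,"rx": 0,"ry": 0,"rz": 0.413,"claw": 255},
    {"x": -0.024,"y": -0.063,"z": 0,"rx": 0,"ry": 0,"rz": 0.413,"claw": 255},
    {"x": -0.024,"y": -0.063,"z": 0,"rx": 0,"ry": 0,"rz": 0.413,"claw": 255}
  ]
}}

```text
t: 36.28
tool_pos: [0.5363, -0.3016, 0.0196]
orientation: [2.187, 2.252, 0.001]
force: [4.4, 0.8, 5.1]
opening: 0.0169
gripper_force: 12.0
```

Release, rise clear and check everything.

Emit:
{"name": "arm_command", "arguments": {
  "targets": [
    {"x": 0,"y": 0,"z": 0,"rx": 0,"ry": 0,"rz": 0,"claw": 118},
    {"x": 0,"y": 0,"z": 0,"rx": 0,"ry": 0,"rz": 0,"claw": 118},
    {"x": 0,"y": 0,"z": 0,"rx": 0,"ry": 0,"rz": 0,"claw": 118},
    {"x": 0,"y": 0,"z": 0.06,"rx": 0,"ry": 0,"rz": 0,"claw": 118},
    {"x": 0,"y": 0,"z": 0.14,"rx": 0,"ry": 0,"rz": 0,"claw": 118},
    {"x": -0.04,"y": 0,"z": 0.6,"rx": 0,"ry": 0,"rz": 0,"claw": 118},
    {"x": -0.09,"y": -0.06,"z": 0.65,"rx": 0,"ry": 0,"rz": 0,"claw": 118},
    {"x": -0.09,"y": -0.06,"z": 0.65,"rx": 0,"ry": 0,"rz": 0,"claw": 118},
    {"x": -0.09,"y": -0.06,"z": 0.65,"rx": 0,"ry": 0,"rz": 0,"claw": 118},
    {"x": -0.09,"y": -0.06,"z": 0.65,"rx": 0,"ry": 0,"rz": 0,"claw": 118}
  ]
}}

```text
t: 37.12
tool_pos: [0.4989, -0.3239, 0.2935]
orientation: [-2.184, -2.256, 0.001]
force: [1.0, -0.2, 0.2]
opening: 0.05
gripper_force: 0.0
```

Emit:
{"name": "arm_command", "arguments": {
  "targets": [
    {"x": -0.02,"y": -0.0,"z": 0.05,"rx": 0,"ry": 0,"rz": 0,"claw": 118},
    {"x": -0.02,"y": -0.0,"z": 0.05,"rx": 0,"ry": 0,"rz": 0,"claw": 118},
    {"x": -0.02,"y": -0.0,"z": 0.05,"rx": 0,"ry": 0,"rz": 0,"claw": 118},
    {"x": -0.02,"y": -0.0,"z": 0.05,"rx": 0,"ry": 0,"rz": 0,"claw": 118},
    {"x": -0.02,"y": -0.0,"z": 0.05,"rx": 0,"ry": 0,"rz": 0,"claw": 118}
  ]
}}

```text
t: 37.53
tool_pos: [0.4895, -0.3235, 0.3145]
orientation: [-2.182, -2.255, 0.001]
force: [0.1, -0.1, -0.5]
opening: 0.0502
gripper_force: 0.0
```

Run:
```python
from h import *
s=still(); print(s['t'],s['tool_pos'],s['force'])
im,d,c=snap('wrist');P=cloud(c,d); save(im,'w10.png',s=1.25)
r=np.hypot(P[...,0]-.5345,P[...,1]+.2965)<.03
k=P[r&(P[...,2]>.057)&(P[...,2]<.07)]; (x,y),rr=cv2.minEnclosingCircle((k[:,:2]*1000).astype(np.float32)); print('knob',len(k),x,y,rr,'was 534.5,-296.4')
h=P[(abs(P[...,0]-.475)<.06)&(P[...,2]>.060)&(P[...,2]<.070)&(abs(P[...,1]+.33)<.025)]; print('handle',len(h),cv2.minAreaRect((h[:,:2]*1000).astype(np.float32)))
```

```text
37.5833 [ 0.48951297 -0.32345272  0.31449064] [-0.01570724 -0.15458962 -0.41321683]
knob 112 534.6751708984375 -297.9350891113281 8.342496871948242 was 534.5,-296.4
handle 440 ((487.67791748046875, -327.7510070800781), (99.6670150756836, 22.874656677246094), 11.934792518615723)
```

View pics/w10.png

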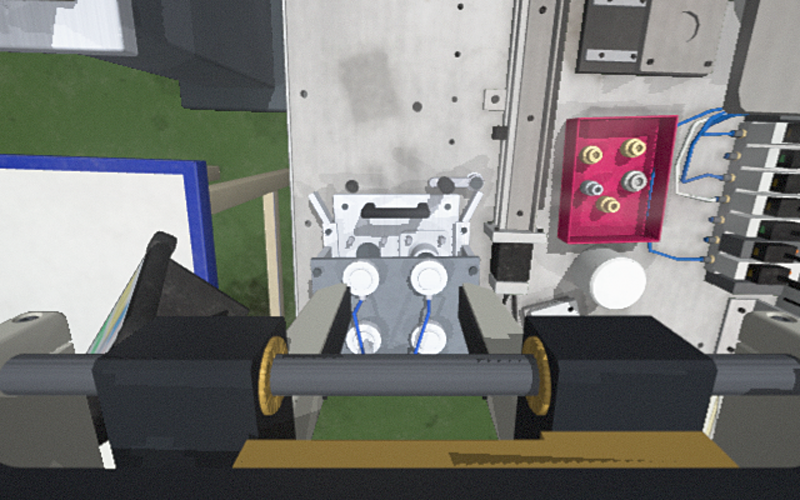

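The view shows the pallet home in the tester (handle at (395,210)). The latch knob at (445,185) is back at its closed position, with the arm across the mouth. One last numeric check, then I'll hand in.

Run:
```python
from h import *
im,d,c=snap('wrist');P=cloud(c,d)
h=P[(abs(P[...,0]-.477)<.043)&(P[...,2]>.060)&(P[...,2]<.070)&(abs(P[...,1]+.33)<.015)]; r=cv2.minAreaRect((h[:,:2]*1000).astype(np.float32)); print('handle',len(h),r)
if -332.5<r[0][1]<-325: print(robot.close_job())
```

```text
handle 441 ((476.0572814941406, -329.7342224121094), (78.74513244628906, 11.312891006469727), 2.0162250995635986)
the job is handed in; nothing more can be done
None
```

I handed the job in at about 38 s of robot time: both housings sit on studs (stations 1 and 2), the pallet measures home against the back stop, and the latch is closed behind it; no verdict came back.

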